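# Swap the used-up tub behind the sauce bottles

## Robot

A 6-joint arm with a two-finger parallel gripper is mounted at the origin on the work surface. World frame = base frame: x ahead of the robot, y to its left, z up, the work surface at z = 0. Lengths are in mm, angles in rad, forces in N, time in s.
With the tool pointing down it reaches from about 275 to 1000 mm from the base axis. Payload 8.4 kg.
Tool frame: the origin (TCP) lies midway between the tips of the shut fingers; the grasp point (between the pads) lies 19 mm behind it (r.grip_point_offset is the distance from the TCP to the grasp point, in mm); z points along the fingers, x is the direction in which the jaws open and shut, and the axes are right-handed (so a half turn about z gives the same grasp; the last joint's range is limited). The gripper opens to 85 mm and grips with 20 to 120 N. Pads are 22 mm wide; open, the fingers measure 114 mm over their backs; the gripper's body (76 mm by 85 mm) begins 54 mm behind the grasp point. The pads swing forward as they close: fully open they stand 13 mm farther back than shut.
Start: joints at [-1.283, 0.353, 1.633, -0, 1.155, -0.002], TCP at [178.599, -598.941, 206.681] pointing down, gripper open.
Joint ranges: [-2.63, 2.63], [-0.92, 2.1], [0.06, 2.66], [-1.3, 4.44], [0, 2.69], [-3.02, 3.02]. Speed limits (rad/s): [2.22, 2.22, 2.79, 3.14, 3.14, 3.14].

## Interface

Orientations are given as [roll, pitch, yaw] about the fixed x, y, z axes, in that order (R = Rz(yaw) Ry(pitch) Rx(roll)).
In Python, from rig import monitor, vision, sign_off, r gives the robot as it stands.
- The arm moves only by the shell command python3 -m inch 'ROWS' [FORCE]. ROWS is JSON, a list of rows, each an object with "dp": the shift along the tool's x, y, z in mm, a list of three; "angular": the turn, a rotation vector about the tool's x, y, z in rad, a list of three; "fingers": the closure in counts, from 0 (fully open) to 255 (shut). A call has 1 to 12 rows; each row is the pose to reach, as a shift and turn from the pose commanded when the call began, along the tool's axes at that moment; what a row does not reach only later rows make up. A row lasts 1/12 s, in which the tool goes at most 41.7 mm and 7.16 degrees, less where a joint would pass 70% of its speed; a pose out of reach is approached as far as the arm can. A call with a gripper value outside its range is refused whole. The fingers move at their own pace and stop on an object; FORCE is the grip in N (left out, the last holds). Time passes only in rows, so rows that repeat a pose let the fingers close. It gives the time, the measured TCP pose, the force and the opening at its end, in the units of the state.
- monitor.sense(): the state, without advancing time (a new reading comes with each control period).
- vision.grab_frame(name): name is "side" or "top"; returns (picture, depth): 480x640x3 uint8, blue, green, red; 480x640 float32, mm along the optical axis (not along the pixel's ray), 0 where there is no reading.
- vision.camera_params(name): a dict with "fx", "fy", "cx", "cy" (pixels), "distortion" ([k1, k2, p1, p2, k3] as OpenCV has them; the pictures are not rectified), "R" (3x3) and "t" (3): a world point X has camera coordinates R X + t. Camera axes: x right, y down, z forward; pixel columns grow to the right and rows downward; lengths in mm; the calibration is good to about 2 mm. A picture is of the moment at which its call begins. camera_params takes no time and is no camera call.
- sign_off(): hands the job in, once; it reports no verdict.
The state is a dict: "clock": time; "qpos": joint angles; "qvel": joint speeds; "joint_efforts": joint torques, N m; "eef_pos": TCP position; "tcp_rot": TCP orientation; "contact_force": force on the tool from outside, world axes, zero at the start; "wrist_torque": the same for the moment, N m; "opening": opening from 0.0 (shut) to 1.0 (fully open).
Only numpy, scipy, OpenCV 4.12 (cv2) and the standard library are available. Lean on these libraries where they do the work, as an engineer would, in place of code of your own. Each camera call takes 0.05 s, during which the arm holds its last target.

## Task

First move both tall sauce bottles out of the caddy and stand them on the black side mat. With them out of the way, take the used-up tub (black lid) from the back of the caddy and stand it in the blue return tray, then stand the fresh tub (green lid) in its place, centred on the green spot. Last, put each bottle back, centred on the spot of its own colour; keep everything upright, leave the steel pepper pot where it is, and let go of everything.

Things in the scene. Friction and masses are not known exactly. Their poses are not given: they have to be found in the camera images.
- red_bottle_mid (a point): Red squeeze bottle, red straight round body 54 mm in diameter, 122 mm tall, with a white cone nozzle on top (140 mm tall in all, flat foot, about 0.3 kg). The straight body can be gripped anywhere up to 115 mm above its foot. The point is on its axis 70 mm above the foot; its z axis points up. At the start it stands on the red spot.
- yellow_bottle_mid (a point): Yellow squeeze bottle, yellow straight round body 54 mm in diameter, 122 mm tall, with a white cone nozzle on top (140 mm tall in all, flat foot, about 0.3 kg). The straight body can be gripped anywhere up to 115 mm above its foot. The point is on its axis 70 mm above the foot; its z axis points up. At the start it stands on the yellow spot.
- empty_tub_mid (a point): Seasoning tub, a white straight cylinder 52 mm in diameter and 60 mm tall (flat foot, about 0.15 kg); its top 16 mm are a fixed lid, which is black: the used-up one. The point is on its axis half-way up (30 mm above the foot); z axis up. At the start it stands on the green spot, behind and between the two bottles, some 10 mm from each: too close for a gripper's body.
- fresh_tub_mid (a point): Seasoning tub, a white straight cylinder 52 mm in diameter and 60 mm tall (flat foot, about 0.15 kg); its top 16 mm are a fixed lid, which is green: the fresh one. The point is on its axis half-way up (30 mm above the foot); z axis up. At the start it stands on the bare counter just beyond the return tray.
- red_pad: Red marking, flush on the floor of the caddy (low aluminium tray 150 x 220 mm; floor 5 mm, rim 12 mm above the counter): a round spot 62 mm in diameter, with a tongue to its front. Origin: the spot's centre, on the caddy's floor; x towards the caddy's back, z up. In the front row, left or right, 104 mm from the yellow spot.
- yellow_pad: Yellow marking, flush on the floor of the caddy (low aluminium tray 150 x 220 mm; floor 5 mm, rim 12 mm above the counter): a round spot 62 mm in diameter, with a tongue to its front. Origin: the spot's centre, on the caddy's floor; x towards the caddy's back, z up. In the front row, left or right, 104 mm from the red spot.
- back_pad: Green marking, flush on the floor of the caddy (low aluminium tray 150 x 220 mm; floor 5 mm, rim 12 mm above the counter): a round spot 62 mm in diameter, with a tongue to its back. Origin: the spot's centre, on the caddy's floor; x towards the caddy's back, z up. Midway between the other two but 35 mm farther back (63 mm from each).
- side_mat: Black rubber mat with thin grey lines, 200 x 130 mm and 3 mm thick, lying flat and fixed on the counter left or right of the caddy: the side area, room for both bottles. Origin: centre of its underside, on the counter; x along its 200 mm length, z up.
- return_tray: Blue open tray, 150 x 150 mm outside, wall 4 mm, rim 20 mm above the counter, floor about 4 mm above it, fixed on the counter on the other side of the caddy from the mat. Origin: centre of its underside, on the counter; x and y along its sides, z up; the fresh tub stands off its +x side.
- pepper_pot_mid (a point): Steel pepper pot with a domed black top, 44 mm in diameter and 75 mm tall, loose on the counter just beyond the far (+x) end of the side mat. The point is on its axis half-way up. To be left alone.
Things that resemble listed ones, but are neither listed nor needed, are in the scene too. There is more than one size of the part that bears yellow_bottle_mid; the job needs the larger.

How it is judged:
By the outcome, as a careful person would: the job done as asked, in the order asked, and still so for the second after the job is handed in, with the robot touching nothing.
It also fails if it takes over 141 s, if anything falls off the work surface, if the arm or the gripper's body presses on something with over 40 N, if the wrist force passes 120 N, or if a joint passes its speed limit or range.

## Working session

There is one attempt and no reset: what is moved stays moved. The work goes in short steps, Python scripts to look and compute and a shell command to move; the robot and the scene stay as the last step left them, time stands still between calls to the robot, and variables do not carry over. Pictures are saved under pics/ and viewed, and the job is handed in when it is done.

```bash
ls -la; mkdir -p pics
python3 - <<'E'
from rig import monitor, vision, r
import cv2, numpy as np
print(monitor.sense())
for n in ["side","top"]:
    p=vision.camera_params(n); print(n,p)
    im,d=vision.grab_frame(n); cv2.imwrite(f"pics/{n}0.png",im); np.savez(f"pics/{n}0.npz",im=im,d=d)
E
```

```text
total 12
drwxr-xr-x  3 agent agent 4096 Dec  7 02:13 .
drwxr-xr-x 23 root  root  4096 Dec  7 02:13 ..
drwxr-xr-x  2 agent agent 4096 Dec  7 02:13 pics
{'clock': 0.0, 'qpos': array([-1.28340151e+00,  3.53658231e-01,  1.63411601e+00,  9.68485733e-07,
        1.15521393e+00, -2.41397275e-03]), 'qvel': array([-0.0008464 ,  0.00056004,  0.00122595, -0.0015948 ,  0.00192044,
        0.00084381]), 'joint_efforts': array([-1.17399992e-03, -6.05250120e+01, -3.42067158e+01,  3.40486474e-05,
        9.42953717e-03, -1.03868769e-05]), 'eef_pos': array([ 178.45438724, -598.45457832,  205.96316808]), 'tcp_rot': array([-3.14158840e+00,  1.39551549e-03, -1.28098792e+00]), 'contact_force': array([ 0.30322136,  0.04605307, -0.66013304]), 'wrist_torque': array([-0.01623759, -0.01022971,  0.0014896 ]), 'opening': 0.9988019434317166}
side {'fx': 584.7536415441424, 'fy': 584.7536415441424, 'cx': 320.5909426786097, 'cy': 251.52446484147058, 'distortion': array([-0.00377848,  0.        ,  0.        ,  0.        ,  0.        ]), 'R': array([[-0.74372114, -0.66840892, -0.01041057],
       [-0.50426933,  0.5711748 , -0.64766642],
       [ 0.43885227, -0.47643348, -0.76185289]]), 't': array([ 371.15926291,  299.05905433, 1014.97913362])}
top {'fx': 508.7213021366891, 'fy': 508.7213021366891, 'cx': 311.7205745379494, 'cy': 239.845283526934, 'distortion': array([-0.1169367,  0.       ,  0.       ,  0.       ,  0.       ]), 'R': array([[-0.0063637 , -0.99965468,  0.02549574],
       [-0.99256146,  0.00321459, -0.12170212],
       [ 0.12157814, -0.02608057, -0.99223916]]), 't': array([-13.25321794, 520.05685288, 928.55732878])}
```

View pics/side0.png

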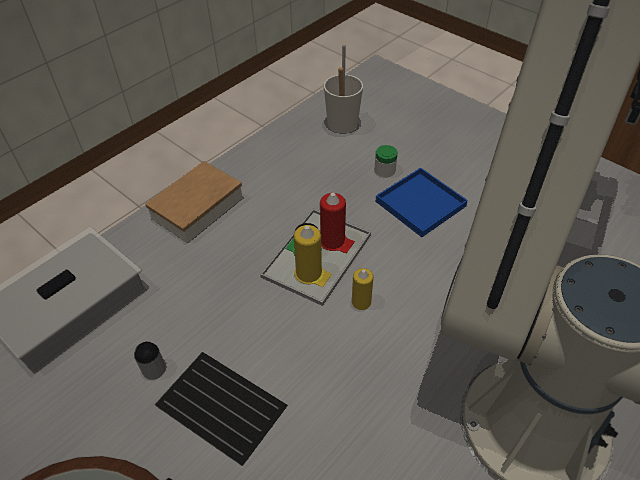

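View pics/top0.png

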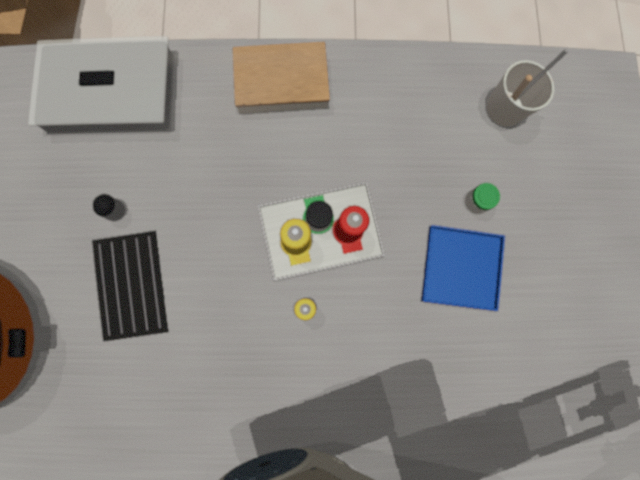

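The side view shows the red (333,220) and yellow (308,255) bottles in the caddy, a small yellow decoy at (362,288) and the mat at (221,408). The top view has x pointing up and y pointing left: yellow nozzle (295,233), red nozzle (354,221), black lid (319,215), fresh tub (486,197), tray (464,268), mat (130,286), pepper pot (104,205). I'll enlarge these areas next.

```bash
cat > h.py <<'E'
import numpy as np, cv2
from rig import vision, monitor
def K(n):
    p=vision.camera_params(n); return np.array([[p['fx'],0,p['cx']],[0,p['fy'],p['cy']],[0,0,1]]),np.array(p['distortion']),np.array(p['R']),np.array(p['t'])
def onz(n,uv,z):
    k,d,R,t=K(n); x=cv2.undistortPoints(np.array(uv,float).reshape(-1,1,2),k,d).reshape(-1,2)
    dirs=np.c_[x,np.ones(len(x))]@R; C=-R.T@t; s=(z-C[2])/dirs[:,2]
    return C+dirs*s[:,None]
def proj(n,X):
    k,d,R,t=K(n); return cv2.projectPoints(np.array(X,float).reshape(-1,1,3),cv2.Rodrigues(R)[0],t,k,d)[0].reshape(-1,2)
def cloud(n,D):
    k,d,R,t=K(n); v,u=np.mgrid[0:480,0:640]; uv=np.stack([u,v],-1).reshape(-1,1,2).astype(float)
    x=cv2.undistortPoints(uv,k,d).reshape(-1,2); P=np.c_[x,np.ones(len(x))]*D.reshape(-1,1)
    return ((P-t)@R).reshape(480,640,3)
def crop(im,x0,y0,w,h,f,fn):
    c=cv2.resize(im[y0:y0+h,x0:x0+w],None,fx=f,fy=f,interpolation=cv2.INTER_CUBIC); cv2.imwrite(fn,c)
def circ(n,c,z,r,k=60):
    a=np.linspace(0,2*np.pi,k); return proj(n,np.c_[c[0]+r*np.cos(a),c[1]+r*np.sin(a),np.full(k,z)])
E
python3 - <<'E'
from h import *
for n in ["top","side"]:
    a=np.load(f"pics/{n}0.npz"); im=a['im'];X=cloud(n,a['d'])
    if n=="top":
        crop(im,250,170,150,120,5,"pics/t_cad.png"); crop(im,80,180,120,170,3.5,"pics/t_mat.png"); crop(im,410,170,120,150,4,"pics/t_tray.png")
        for nm,uv in dict(yel=(295,233),red=(354,221),blk=(319,213),grn=(486,195),tray=(464,268),mat=(137,286),pep=(103,204),sml=(305,309),cadfloor=(285,255),counter=(300,380)).items():
            print(nm,X[uv[1],uv[0]].round(1))
    else:
        crop(im,240,170,150,140,5,"pics/s_cad.png")
E
```

```text
yel [517.8  15.  144.5]
red [538.  -84.1 143.1]
blk [566.  -28.7  62.7]
grn [ 600.6 -345.4   62.9]
tray [ 466.7 -315.9    3.5]
mat [434.6 323.    1.4]
pep [582.5 369.1  74. ]
sml [391.4  -1.6 102.3]
cadfloor [494.   35.4   4.9]
counter [255.4   7.4   0.8]
```

View pics/t_cad.png

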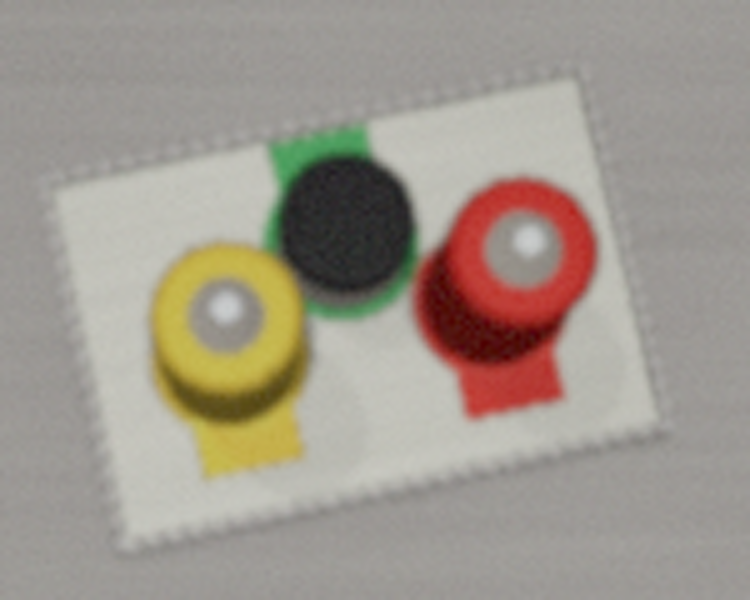

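View pics/t_mat.png

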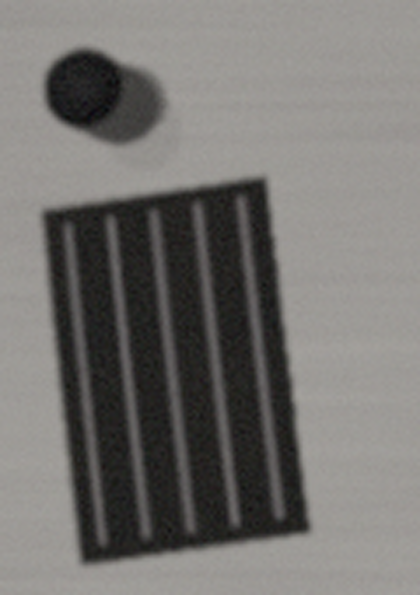

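View pics/t_tray.png

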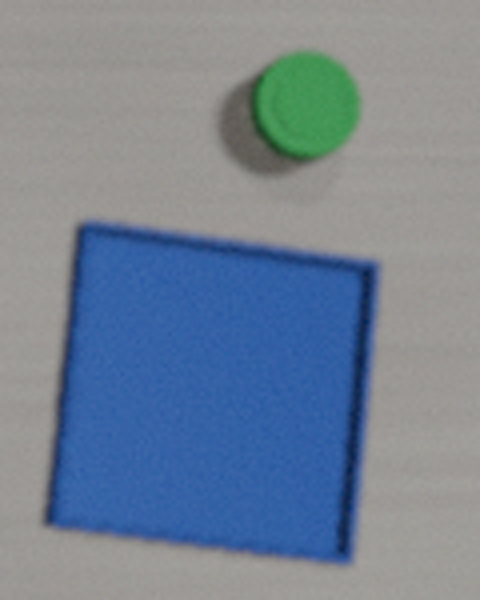

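View pics/s_cad.png

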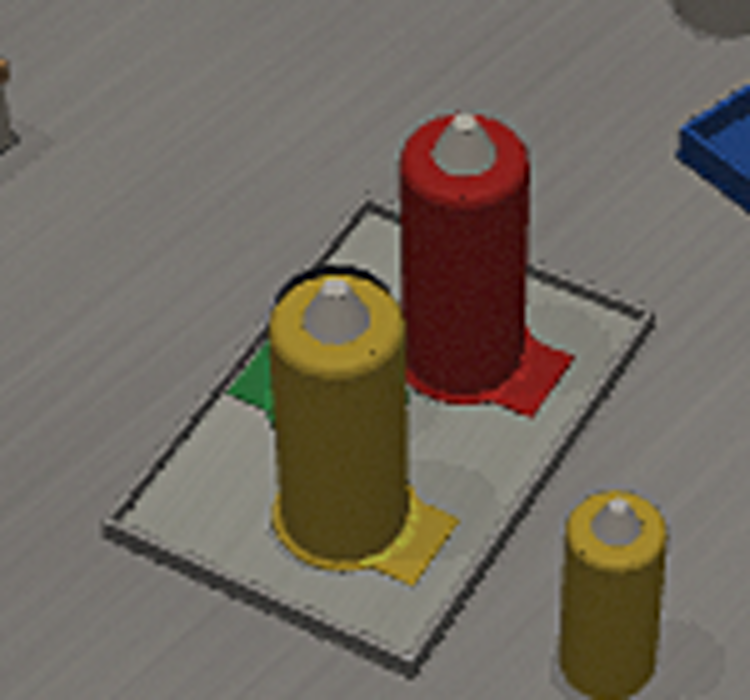

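Run:
```python
from h import *
def c(x,y,x0,y0,f): return ((x+.5)/f-.5+x0,(y+.5)/f-.5+y0)
Y=onz("top",c(228,318,250,170,5),127)[0]; R=onz("top",c(522,252,250,170,5),127)[0]
B=onz("top",c(347,223,250,170,5),65)[0]; G=onz("top",c(306,105,410,170,4),60)[0]
for n,v in zip("YRBG",(Y,R,B,G)): print(n,v.round(1))
print("d YR",np.linalg.norm((Y-R)[:2]),np.linalg.norm((Y-B)[:2]),np.linalg.norm((R-B)[:2]))
# side check
print("side Y/R top", onz("side",c(338,328,240,170,5),127).round(1), onz("side",c(465,160,240,170,5),127).round(1))
cad=onz("top",[c(*p,250,170,5) for p in [(50,182),(578,75),(665,432),(125,548)]],12); print("cad",cad.round(1).tolist(),np.linalg.norm(cad-np.roll(cad,-1,0),axis=1).round(1),cad.mean(0).round(1))
m=onz("top",[c(*p,80,180,3.5) for p in [(44,212),(265,179),(309,530),(83,563)]],3); print("mat",m.round(1).tolist(),np.linalg.norm(m-np.roll(m,-1,0),axis=1).round(1),m.mean(0).round(1))
t=onz("top",[c(*p,410,170,4) for p in [(82,225),(376,263),(350,560),(48,524)]],20); print("tray",t.round(1).tolist(),np.linalg.norm(t-np.roll(t,-1,0),axis=1).round(1),t.mean(0).round(1))
# overlay check for circles
a=np.load("pics/top0.npz")['im'].copy()
```

```text
Y [519.8  14.8 127. ]
R [542.4 -85.9 127. ]
B [563.3 -28.5  65. ]
G [ 599.6 -346.7   60. ]
d YR 103.21211368983023 61.394935396490105 61.08770070992608
side Y/R top [[514.8  19.4 127. ]] [[538.5 -82.6 127. ]]
cad [[589.0, 84.5, 12.0], [631.4, -122.1, 12.0], [490.5, -153.0, 12.0], [447.0, 55.1, 12.0]] [210.9 144.2 212.6 145. ] [539.5 -33.9  12. ]
mat [[524.2, 415.7, 3.0], [542.4, 289.4, 3.0], [348.4, 260.1, 3.0], [329.4, 386.5, 3.0]] [127.6 196.2 127.8 197. ] [436.1 337.9   3. ]
tray [[548.0, -246.3, 20.0], [529.1, -393.7, 20.0], [384.4, -373.7, 20.0], [403.9, -225.1, 20.0]] [148.6 146.1 149.9 145.7] [ 466.4 -309.7   20. ]
```

```bash
cat >> h.py <<'E'
from scipy.optimize import minimize
def sil(n,c,zs,r,shape=(480,640),S=8):
    P=np.vstack([circ(n,c,z,r) for z in zs]); h=cv2.convexHull(P.astype(np.float32)).reshape(-1,2)
    m=np.zeros(shape,np.uint8); cv2.fillPoly(m,[np.round((h)*256).astype(np.int32)],255,cv2.LINE_AA,8); return m/255.
def fitcyl(n,im,c0,zs,r,hues,box,smin=90,vmin=30,rng=18):
    hsv=cv2.cvtColor(cv2.GaussianBlur(im,(3,3),0),cv2.COLOR_BGR2HSV); H,S,V=cv2.split(hsv)
    m=np.zeros(H.shape,bool)
    for a,b in hues: m|=(H>=a)&(H<=b)
    m&=(S>smin)&(V>vmin); b=np.zeros_like(m); x0,y0,x1,y1=box; b[y0:y1,x0:x1]=1; m&=b
    f=lambda c: np.abs(sil(n,c,zs,r)-m).sum()
    best=minimize(f,c0,method="Nelder-Mead",options=dict(initial_simplex=[c0,np.add(c0,(8,0)),np.add(c0,(0,8))],xatol=.1))
    return best.x,best.fun,m.sum()
E
python3 - <<'E'
from h import *
T=np.load("pics/top0.npz");S=np.load("pics/side0.npz")
Xt=cloud("top",T['d']);Xs=cloud("side",S['d'])
ye=[(18,34)];re=[(0,8),(172,180)];gr=[(45,85)]
# top: disc at z=127 via image masks, restricted with depth height>118
def disc(n,im,X,c0,z,r,zlo):
    near=(np.hypot(X[...,0]-c0[0],X[...,1]-c0[1])<r+12)&(X[...,2]>zlo)
    p=X[near]; return p
for nm,c0 in (("Y",(519,16)),("R",(541,-85))):
    for n,A,X in (("top",T,Xt),("side",S,Xs)):
        p=disc(n,A['im'],X,c0,127,27,100); q=p[(p[:,2]>116)&(p[:,2]<132)]
        h=cv2.minEnclosingCircle(q[:,:2].astype(np.float32)); print(nm,n,len(q),h, q[:,2].max())
        f=lambda v:np.r_[0]
        ring=q
for nm,c0,hu,bt,bs in (("Y",(519,16),ye,(270,205,330,262),(280,215,335,284)),("R",(541,-85),re,(328,195,385,262),(315,180,350,252))):
    print(nm,"side",fitcyl("side",S['im'],c0,[5,127],27,hu,bs))
    print(nm,"top",fitcyl("top",T['im'],c0,[5,127],27,hu,bt))
for nm,A,z in (("top",T,(44,60)),("side",S,(44,60))):
    bx=(465,175,505,215) if nm=="top" else (370,140,402,165)
    print("G",nm,fitcyl(nm,A['im'],(600,-347),z,26,gr,bx))
im=T['im'].copy()
for c,z,r in (((519.8,14.8),127,27),((542.4,-85.9),127,27),((563.3,-28.5),65,26)):
    cv2.polylines(im,[np.round(circ("top",c,z,r)*16).astype(int)],True,(255,0,255),1,cv2.LINE_AA,4)
crop(im,250,170,150,120,5,"pics/ov1.png")
im=S['im'].copy()
for c,z,r in (((519.8,14.8),127,27),((542.4,-85.9),127,27),((519.8,14.8),5,27),((542.4,-85.9),5,27)):
    cv2.polylines(im,[np.round(circ("side",c,z,r)*16).astype(int)],True,(255,0,255),1,cv2.LINE_AA,4)
crop(im,240,170,150,140,5,"pics/ov2.png")
E
```

```text
Y top 632 ((520.9920043945312, 15.798449516296387), 26.769084930419922) 131.9901219955582
Y side 415 ((518.1354370117188, 16.761608123779297), 27.529138565063477) 131.98317469015726
R top 621 ((543.3671264648438, -86.07122039794922), 26.93497657775879) 131.8977677712625
R side 356 ((539.7840576171875, -84.38414001464844), 27.520801544189453) 131.9924835973178
Y side (array([516.19762934,  18.44631187]), np.float64(341.2313725490196), np.int64(1478))
Y top (array([516.79640245,  14.20513488]), np.float64(335.6392156862745), np.int64(937))
R side (array([536.39764428, -82.03062129]), np.float64(300.721568627451), np.int64(1329))
R top (array([539.62540542, -84.8787435 ]), np.float64(395.5098039215686), np.int64(1037))
G top (array([ 600.70876366, -348.10018528]), np.float64(164.29803921568626), np.int64(528))
G side (array([ 599.89369051, -347.10226108]), np.float64(87.49019607843137), np.int64(307))
```

View pics/ov1.png

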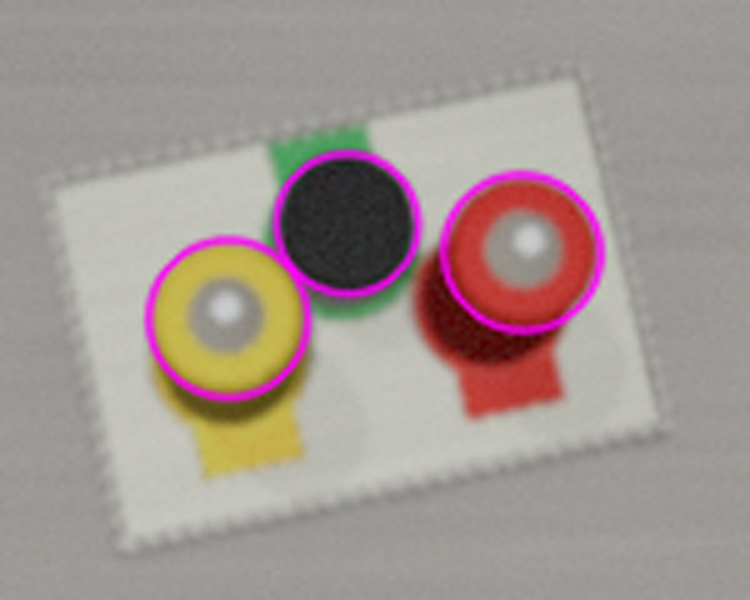

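View pics/ov2.png

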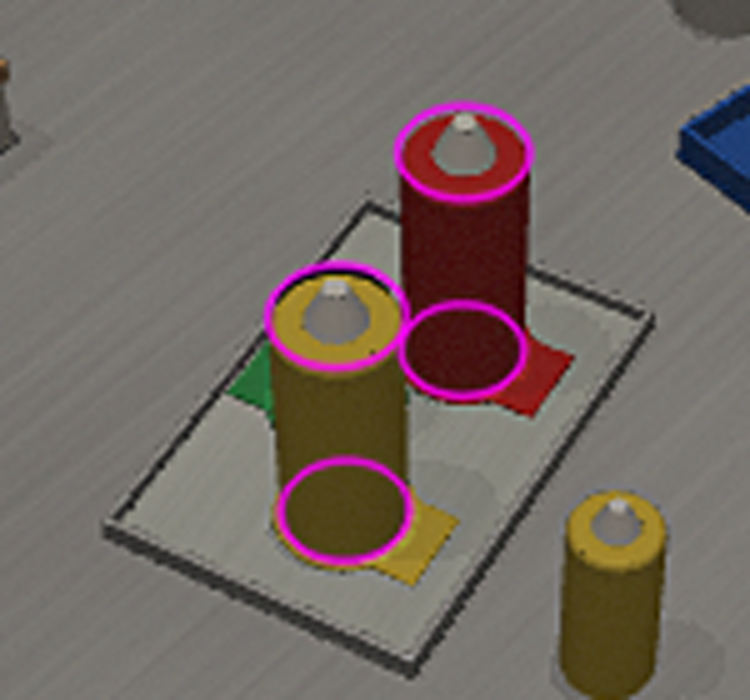

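```bash
cat > go.py <<'E'
import sys,numpy as np
from rig import monitor
from scipy.spatial.transform import Rotation as Ro
s=monitor.sense(); R=Ro.from_euler("xyz",s['tcp_rot']).as_matrix()
print("t",round(s['clock'],2),"pos",s['eef_pos'].round(1),"rot",s['tcp_rot'].round(4),"q",s['qpos'].round(2),"F",s['contact_force'].round(1),"op",round(s['opening'],3))
goal=Ro.from_euler("xyz",[np.pi,0,-1.281]).as_matrix()
print("ang",Ro.from_matrix(R.T@goal).as_rotvec().round(4))
for a in sys.argv[1:]:
    T=np.array(eval(a),float); print(a,"dp",(R.T@(T-s['eef_pos'])).round(1))
E
python3 go.py '[519,16.3,210]'
```

```text
t 0.1 pos [ 178.5 -598.5  206. ] rot [ 3.1416e+00  1.3000e-03 -1.2810e+00] q [-1.28  0.35  1.63 -0.    1.16 -0.  ] F [-0.3 -0.1  0.1] op 1.001
ang [0.     0.0013 0.    ]
[519,16.3,210] dp [-491.8 -502.    -3.3]
```

```bash
python3 -m inch '[{"dp":[-10,-10,-1],"angular":[0,0,0],"fingers":0},{"dp":[-30,-31,-4],"angular":[0,0,0],"fingers":0},{"dp":[-58,-59,-4],"angular":[0,0,0],"fingers":0},{"dp":[-86,-88,-4],"angular":[0,0,0],"fingers":0},{"dp":[-114,-116,-4],"angular":[0,0,0],"fingers":0},{"dp":[-142,-145,-4],"angular":[0,0,0],"fingers":0},{"dp":[-170,-173,-4],"angular":[0,0,0],"fingers":0},{"dp":[-198,-202,-4],"angular":[0,0,0],"fingers":0},{"dp":[-226,-231,-4],"angular":[0,0,0],"fingers":0},{"dp":[-250,-255,-4],"angular":[0,0,0],"fingers":0},{"dp":[-262,-267,-4],"angular":[0,0,0],"fingers":0},{"dp":[-262,-267,-4],"angular":[0,0,0],"fingers":0}]' 60; python3 go.py '[519,16.3,210]'
```

```text
clock: 1.1
eef_pos: [360.4, -268.1, 210.6]
tcp_rot: [-3.141, 0.001, -1.278]
contact_force: [0.0, -0.7, 0.2]
opening: 0.994
t 1.1 pos [ 360.4 -268.1  210.6] rot [-3.1411e+00  1.1000e-03 -1.2779e+00] q [-0.64  0.07  1.99  0.    1.08  0.63] F [ 0.  -0.7  0.2] op 0.994
ang [-0.0005  0.0011  0.0031]
[519,16.3,210] dp [-226.5 -234.     1. ]
```

```bash
python3 -m inch '[{"dp":[-10,-10,0],"angular":[0,0,0],"fingers":0},{"dp":[-30,-31,0],"angular":[0,0,0],"fingers":0},{"dp":[-58,-59,0],"angular":[0,0,0],"fingers":0},{"dp":[-86,-88,0],"angular":[0,0,0],"fingers":0},{"dp":[-114,-116,0],"angular":[0,0,0],"fingers":0},{"dp":[-142,-145,0],"angular":[0,0,0],"fingers":0},{"dp":[-170,-173,0],"angular":[0,0,0],"fingers":0},{"dp":[-198,-202,0],"angular":[0,0,0],"fingers":0},{"dp":[-218,-224,0],"angular":[0,0,0],"fingers":0},{"dp":[-228,-236,0],"angular":[0,0,0],"fingers":0},{"dp":[-228,-236,0],"angular":[0,0,0],"fingers":0},{"dp":[-228,-236,0],"angular":[0,0,0],"fingers":0}]'; python3 go.py '[519,16.3,210]' '[519,16.3,79]'
```

```text
clock: 2.1
eef_pos: [520.1, 14.0, 210.3]
tcp_rot: [3.14, -0.0, -1.28]
contact_force: [0.5, -0.2, 0.0]
opening: 1.002
t 2.1 pos [520.1  14.  210.3] rot [ 3.1403e+00 -3.0000e-04 -1.2796e+00] q [ 0.02  0.19  1.85 -0.    1.11  1.3 ] F [ 0.5 -0.2  0. ] op 1.002
ang [ 0.0013 -0.0003  0.0014]
[519,16.3,210] dp [-2.5  0.4  0.3]
[519,16.3,79] dp [ -2.6   0.2 131.3]
```

```bash
python3 -m inch '[{"dp":[-1,0,10],"angular":[0,0,0],"fingers":0},{"dp":[-2.5,0,30],"angular":[0,0,0],"fingers":0},{"dp":[-2.5,0,50],"angular":[0,0,0],"fingers":0},{"dp":[-2.5,0,70],"angular":[0,0,0],"fingers":0},{"dp":[-2.5,0,90],"angular":[0,0,0],"fingers":0},{"dp":[-2.5,0,108],"angular":[0,0,0],"fingers":0},{"dp":[-2.5,0,121],"angular":[0,0,0],"fingers":0},{"dp":[-2.5,0,128],"angular":[0,0,0],"fingers":0},{"dp":[-2.5,0,131],"angular":[0,0,0],"fingers":0},{"dp":[-2.5,0,131],"angular":[0,0,0],"fingers":0}]'
python3 - <<'E'
from h import *
im,d=vision.grab_frame("side"); crop(im,220,150,180,150,4,"pics/s1.png")
im,d=vision.grab_frame("top"); crop(im,220,150,180,150,4,"pics/t1.png")
E
python3 go.py '[519,16.3,79]'
```

```text
clock: 2.93
eef_pos: [519.2, 15.9, 79.2]
tcp_rot: [3.14, 0.0, -1.282]
contact_force: [0.3, 0.4, 0.6]
opening: 1.005
t 3.03 pos [520.2  16.3  80.3] rot [-3.1408e+00 -3.0000e-04 -1.2816e+00] q [ 0.03  0.36  1.96 -0.    0.82  1.31] F [-0.4  0.1  0.3] op 1.0
ang [-0.0008 -0.0003 -0.0006]
[519,16.3,79] dp [-0.3  1.1  1.3]
```

View pics/s1.png

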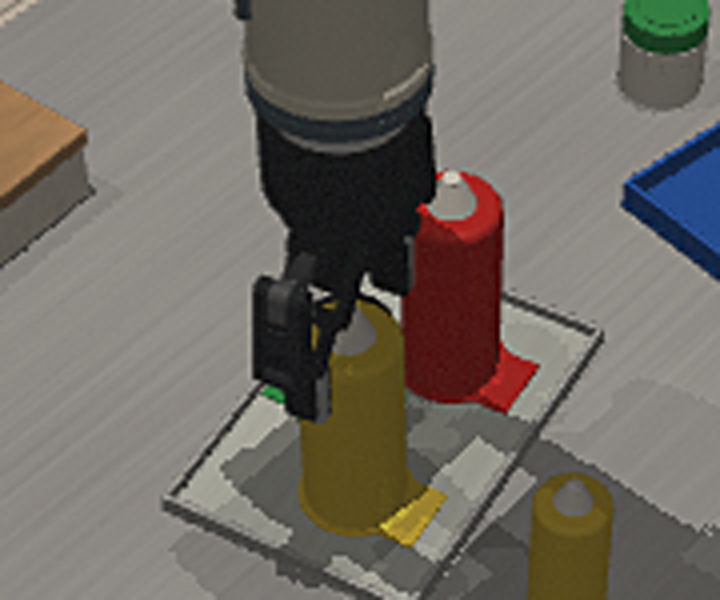

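View pics/t1.png

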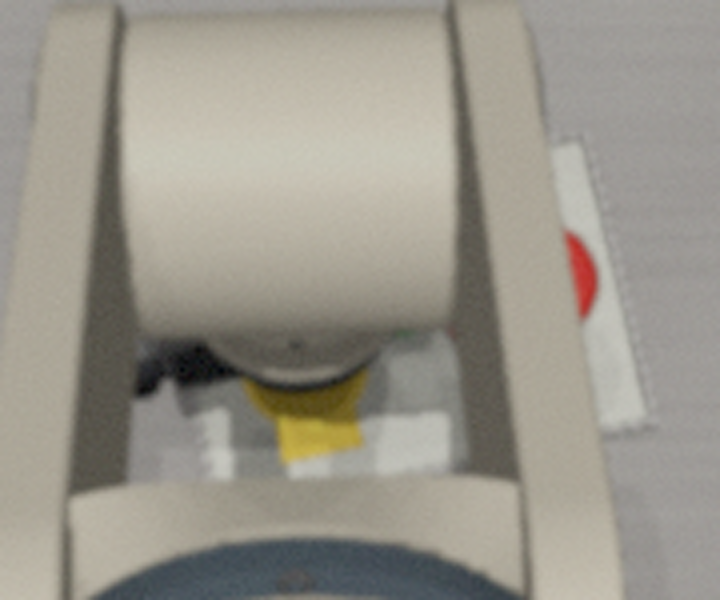

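The side view shows the left finger at crop (295,350), beside the yellow bottle with its nozzle clear of the gripper body. The red bottle, at crop (455,290), isn't touched. I'll close the gripper.

```bash
python3 -m inch '[{"dp":[0,0,0],"angular":[0,0,0],"fingers":255},{"dp":[0,0,0],"angular":[0,0,0],"fingers":255},{"dp":[0,0,0],"angular":[0,0,0],"fingers":255},{"dp":[0,0,0],"angular":[0,0,0],"fingers":255},{"dp":[0,0,0],"angular":[0,0,0],"fingers":255},{"dp":[0,0,0],"angular":[0,0,0],"fingers":255},{"dp":[0,0,0],"angular":[0,0,0],"fingers":255},{"dp":[0,0,0],"angular":[0,0,0],"fingers":255}]' 40; python3 go.py '[519,16.3,180]'
```

```text
clock: 3.7
eef_pos: [520.7, 16.9, 80.7]
tcp_rot: [-3.14, -0.0, -1.281]
contact_force: [-0.5, 0.2, 6.6]
opening: 0.607
t 3.7 pos [520.7  16.9  80.7] rot [-3.1398e+00 -5.0000e-04 -1.2808e+00] q [ 0.03  0.35  1.96 -0.    0.82  1.31] F [-0.5  0.2  6.6] op 0.607
ang [-0.0017 -0.0005  0.0002]
[519,16.3,180] dp [  0.1   1.6 -99.3]
```

```bash
python3 -m inch '[{"dp":[0,0,-3],"angular":[0,0,0],"fingers":255},{"dp":[0,0,-10],"angular":[0,0,0],"fingers":255},{"dp":[0,0,-22],"angular":[0,0,0],"fingers":255},{"dp":[0,0,-36],"angular":[0,0,0],"fingers":255},{"dp":[0,0,-50],"angular":[0,0,0],"fingers":255},{"dp":[0,0,-64],"angular":[0,0,0],"fingers":255},{"dp":[0,0,-76],"angular":[0,0,0],"fingers":255},{"dp":[0,0,-85],"angular":[0,0,0],"fingers":255},{"dp":[0,0,-90],"angular":[0,0,0],"fingers":255},{"dp":[0,0,-90],"angular":[0,0,0],"fingers":255}]'
python3 - <<'E'
from h import *
im,d=vision.grab_frame("side"); crop(im,220,100,180,150,4,"pics/s2.png")
E
python3 go.py '[483.5,345,170]'
```

```text
clock: 4.53
eef_pos: [520.4, 16.8, 170.8]
tcp_rot: [-3.14, -0.0, -1.281]
contact_force: [-0.7, -0.6, -1.5]
opening: 0.609
t 4.58 pos [520.   16.8 170. ] rot [-3.141e+00 -2.000e-04 -1.281e+00] q [0.03 0.23 1.89 0.   1.02 1.31] F [-0.4  0.8 -2.2] op 0.613
ang [-0.0006 -0.0002  0.    ]
[483.5,345,170] dp [-3.25e+02 -5.88e+01 -1.00e-01]
```

View pics/s2.png

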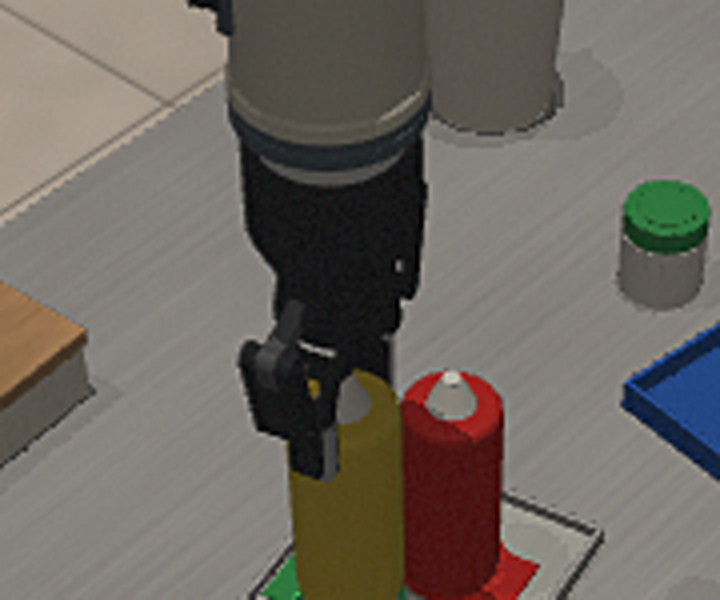

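The yellow bottle is lifted and hangs straight, at crop (345,480). Next it goes to the mat.

```bash
python3 -m inch '[{"dp":[-5,-1,0],"angular":[0,0,0],"fingers":255},{"dp":[-18,-3,0],"angular":[0,0,0],"fingers":255},{"dp":[-40,-7,0],"angular":[0,0,0],"fingers":255},{"dp":[-70,-13,0],"angular":[0,0,0],"fingers":255},{"dp":[-105,-19,0],"angular":[0,0,0],"fingers":255},{"dp":[-143,-26,0],"angular":[0,0,0],"fingers":255},{"dp":[-181,-33,0],"angular":[0,0,0],"fingers":255},{"dp":[-219,-40,0],"angular":[0,0,0],"fingers":255},{"dp":[-254,-46,0],"angular":[0,0,0],"fingers":255},{"dp":[-284,-51,0],"angular":[0,0,0],"fingers":255},{"dp":[-306,-55,0],"angular":[0,0,0],"fingers":255},{"dp":[-318,-58,0],"angular":[0,0,0],"fingers":255}]';python3 -m inch '[{"dp":[-3,-1,0],"angular":[0,0,0],"fingers":255},{"dp":[-3,-1,0],"angular":[0,0,0],"fingers":255},{"dp":[-3,-1,0],"angular":[0,0,0],"fingers":255}]'; python3 go.py '[483.5,345,170]' '[483.5,345,78]'
python3 - <<'E'
from h import *
im,d=vision.grab_frame("side"); crop(im,80,180,260,220,3,"pics/s3.png")
E
```

```text
clock: 5.58
eef_pos: [483.3, 340.7, 168.6]
tcp_rot: [3.14, 0.0, -1.279]
contact_force: [0.0, 0.5, -2.2]
opening: 0.605
clock: 5.83
eef_pos: [484.5, 340.0, 169.1]
tcp_rot: [3.14, -0.001, -1.281]
contact_force: [0.2, 0.5, -1.9]
opening: 0.608
t 5.83 pos [484.5 340.  169.1] rot [ 3.1404e+00 -9.0000e-04 -1.2813e+00] q [ 0.61  0.34  1.74 -0.    1.06  1.89] F [ 0.2  0.5 -1.9] op 0.608
ang [ 0.0012 -0.0009 -0.0003]
[483.5,345,170] dp [-5.1 -0.4 -0.9]
[483.5,345,78] dp [-5.1 -0.5 91.1]
```

View pics/s3.png

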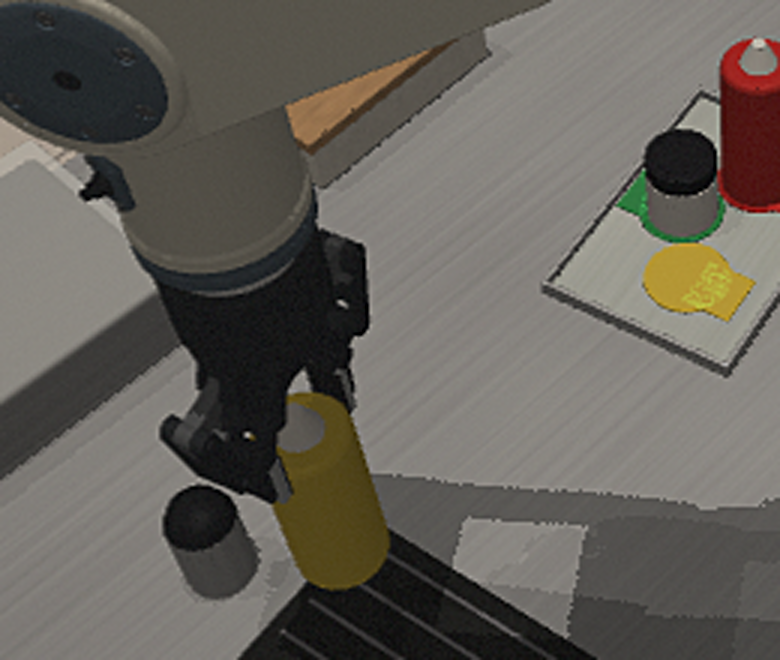

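The yellow spot is now bare and the empty tub is in view. The bottle hangs over the far part of the mat and is clear of the pepper pot. I'll lower it.

```bash
python3 -m inch '[{"dp":[-1,0,5],"angular":[0,0,0],"fingers":255},{"dp":[-2,0,16],"angular":[0,0,0],"fingers":255},{"dp":[-2,0,30],"angular":[0,0,0],"fingers":255},{"dp":[-2,0,45],"angular":[0,0,0],"fingers":255},{"dp":[-2,0,58],"angular":[0,0,0],"fingers":255},{"dp":[-2,0,69],"angular":[0,0,0],"fingers":255},{"dp":[-2,0,77],"angular":[0,0,0],"fingers":255},{"dp":[-2,0,82],"angular":[0,0,0],"fingers":255},{"dp":[-2,0,85],"angular":[0,0,0],"fingers":255},{"dp":[-2,0,87],"angular":[0,0,0],"fingers":255},{"dp":[-2,0,88],"angular":[0,0,0],"fingers":255},{"dp":[-2,0,88],"angular":[0,0,0],"fingers":255}]'; python3 go.py '[483.5,345,78.5]'
```

```text
clock: 6.88
eef_pos: [484.3, 343.3, 81.9]
tcp_rot: [-3.141, 0.0, -1.281]
contact_force: [1.0, -0.6, -0.9]
opening: 0.609
t 6.88 pos [484.3 343.3  81.9] rot [-3.1411e+00  2.0000e-04 -1.2810e+00] q [ 0.61  0.45  1.8  -0.    0.89  1.9 ] F [ 1.  -0.6 -0.9] op 0.609
ang [-0.0005  0.0002  0.    ]
[483.5,345,78.5] dp [-1.9  0.3  3.4]
```

```bash
python3 -m inch '[{"dp":[0,0,1],"angular":[0,0,0],"fingers":255},{"dp":[0,0,2],"angular":[0,0,0],"fingers":255},{"dp":[0,0,2],"angular":[0,0,0],"fingers":255}]'; python3 -m inch '[{"dp":[0,0,1],"angular":[0,0,0],"fingers":255},{"dp":[0,0,1],"angular":[0,0,0],"fingers":255}]'
```

```text
clock: 7.13
eef_pos: [484.1, 343.2, 79.8]
tcp_rot: [-3.141, 0.0, -1.281]
contact_force: [-0.2, 0.2, -2.4]
opening: 0.605
clock: 7.3
eef_pos: [484.3, 343.3, 78.8]
tcp_rot: [-3.141, 0.0, -1.281]
contact_force: [0.5, 1.3, -1.4]
opening: 0.61
```

```bash
python3 -m inch '[{"dp":[0,0,0.5],"angular":[0,0,0],"fingers":255},{"dp":[0,0,1],"angular":[0,0,0],"fingers":255}]'; python3 -m inch '[{"dp":[0,0,0.5],"angular":[0,0,0],"fingers":255},{"dp":[0,0,0.5],"angular":[0,0,0],"fingers":255}]'
```

```text
clock: 7.47
eef_pos: [484.9, 343.4, 78.7]
tcp_rot: [-3.14, 0.0, -1.281]
contact_force: [-1.3, -2.1, 12.0]
opening: 0.608
clock: 7.63
eef_pos: [485.1, 343.5, 78.8]
tcp_rot: [-3.14, 0.0, -1.281]
contact_force: [-1.5, -3.0, 12.0]
opening: 0.61
```

Contact came at TCP z 78.7, as expected for the mat. I'll release and lift straight up.

```bash
python3 -m inch '[{"dp":[0,0,-0.7],"angular":[0,0,0],"fingers":255},{"dp":[0,0,-0.7],"angular":[0,0,0],"fingers":0},{"dp":[0,0,-0.7],"angular":[0,0,0],"fingers":0},{"dp":[0,0,-0.7],"angular":[0,0,0],"fingers":0},{"dp":[0,0,-0.7],"angular":[0,0,0],"fingers":0},{"dp":[0,0,-0.7],"angular":[0,0,0],"fingers":0},{"dp":[0,0,-10],"angular":[0,0,0],"fingers":0},{"dp":[0,0,-30],"angular":[0,0,0],"fingers":0},{"dp":[0,0,-60],"angular":[0,0,0],"fingers":0},{"dp":[0,0,-95],"angular":[0,0,0],"fingers":0},{"dp":[0,0,-125],"angular":[0,0,0],"fingers":0},{"dp":[0,0,-130],"angular":[0,0,0],"fingers":0}]'; python3 go.py '[541.8,-84.5,210]' '[541.8,-84.5,81]';  python3 - <<'E'
from h import *
im,d=vision.grab_frame("side"); crop(im,80,180,260,220,3,"pics/s4.png")
E
```

```text
clock: 8.63
eef_pos: [486.5, 344.9, 213.6]
tcp_rot: [-3.134, 0.003, -1.281]
contact_force: [1.3, 1.5, 1.0]
opening: 1.0
t 8.63 pos [486.5 344.9 213.6] rot [-3.1337e+00  2.7000e-03 -1.2810e+00] q [0.61 0.3  1.7  0.   1.14 1.9 ] F [1.3 1.5 1. ] op 1.0
ang [-0.0079  0.0027 -0.    ]
[541.8,-84.5,210] dp [427.3  69.8   1.9]
[541.8,-84.5,81] dp [427.6  70.8 130.9]
```

View pics/s4.png

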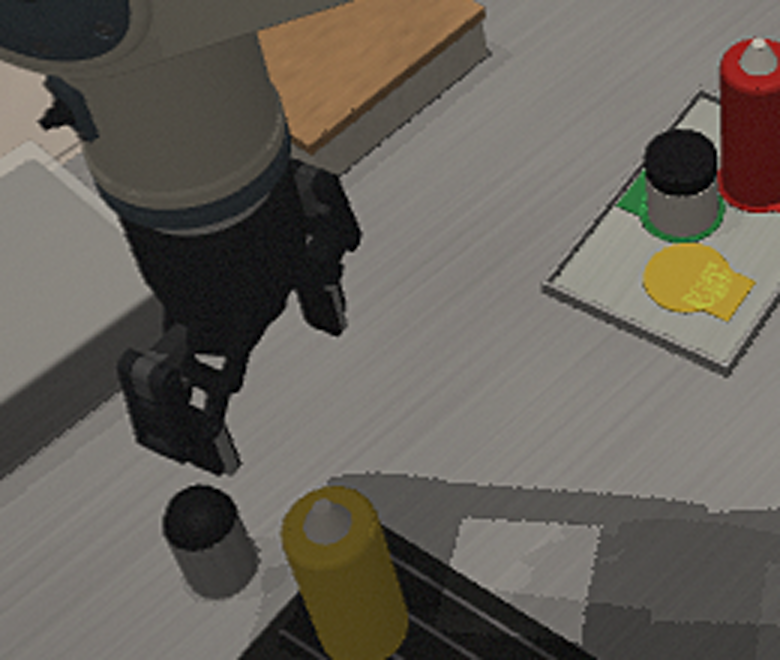

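The yellow bottle stands upright on the mat. Next is the red bottle.

```bash
python3 -m inch '[{"dp":[15,2,0],"angular":[0,0,0],"fingers":0},{"dp":[50,8,0],"angular":[0,0,0],"fingers":0},{"dp":[90,15,0],"angular":[0,0,0],"fingers":0},{"dp":[130,21,0],"angular":[0,0,0],"fingers":0},{"dp":[170,28,0],"angular":[0,0,0],"fingers":0},{"dp":[210,34,0],"angular":[0,0,0],"fingers":0},{"dp":[250,41,0],"angular":[0,0,0],"fingers":0},{"dp":[290,47,0],"angular":[0,0,0],"fingers":0},{"dp":[330,54,0],"angular":[0,0,0],"fingers":0},{"dp":[370,60,0],"angular":[0,0,0],"fingers":0},{"dp":[405,66,0],"angular":[0,0,0],"fingers":0},{"dp":[427,70,2],"angular":[0,0,0],"fingers":0}]' ; python3 -m inch '[{"dp":[1,0,0],"angular":[0,0,0],"fingers":0},{"dp":[1,0,0],"angular":[0,0,0],"fingers":0},{"dp":[1,0,0],"angular":[0,0,0],"fingers":0}]'; python3 go.py '[541.8,-84.5,210]' '[541.8,-84.5,81]'
```

```text
clock: 9.68
eef_pos: [537.8, -89.9, 203.8]
tcp_rot: [3.139, 0.0, -1.283]
contact_force: [0.5, -0.1, 0.5]
opening: 1.002
clock: 9.93
eef_pos: [538.2, -86.9, 204.0]
tcp_rot: [3.14, 0.001, -1.282]
contact_force: [-1.0, -0.0, 0.0]
opening: 1.001
t 9.93 pos [538.2 -86.9 204. ] rot [ 3.1396e+00  1.3000e-03 -1.2818e+00] q [-0.16  0.23  1.81  0.    1.1   1.12] F [-1. -0.  0.] op 1.001
ang [ 0.002   0.0013 -0.0008]
[541.8,-84.5,210] dp [-1.3 -4.1 -6. ]
[541.8,-84.5,81] dp [ -1.1  -4.4 123. ]
```

```bash
python3 -m inch '[{"dp":[-1,-2,5],"angular":[0,0,0],"fingers":0},{"dp":[-1,-4,20],"angular":[0,0,0],"fingers":0},{"dp":[-1,-4,40],"angular":[0,0,0],"fingers":0},{"dp":[-1,-4,60],"angular":[0,0,0],"fingers":0},{"dp":[-1,-4,80],"angular":[0,0,0],"fingers":0},{"dp":[-1,-4,98],"angular":[0,0,0],"fingers":0},{"dp":[-1,-4,112],"angular":[0,0,0],"fingers":0},{"dp":[-1,-4,119],"angular":[0,0,0],"fingers":0},{"dp":[-1,-4,122],"angular":[0,0,0],"fingers":0},{"dp":[-1,-4,122],"angular":[0,0,0],"fingers":0}]'; python3 go.py '[541.8,-84.5,81]';  python3 - <<'E'
from h import *
im,d=vision.grab_frame("side"); crop(im,220,120,180,150,4,"pics/s5.png")
E
```

```text
clock: 10.77
eef_pos: [542.6, -84.1, 82.7]
tcp_rot: [3.141, 0.0, -1.28]
contact_force: [0.6, 0.4, 0.5]
opening: 1.006
t 10.77 pos [542.6 -84.1  82.7] rot [ 3.1407e+00  5.0000e-04 -1.2799e+00] q [-0.16  0.39  1.9   0.    0.85  1.12] F [0.6 0.4 0.5] op 1.006
ang [0.0009 0.0005 0.0011]
[541.8,-84.5,81] dp [0.1 0.9 1.7]
```

View pics/s5.png

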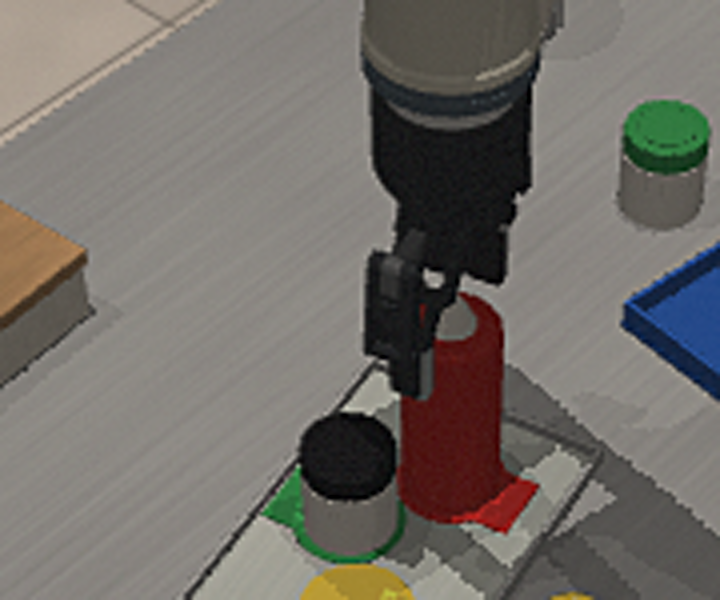

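The fingers straddle the red bottle at crop (455,330), clear of the tub. I'll close and then lift.

```bash
python3 -m inch '[{"dp":[0,0,0],"angular":[0,0,0],"fingers":255},{"dp":[0,1,1.5],"angular":[0,0,0],"fingers":255},{"dp":[0,1,1.5],"angular":[0,0,0],"fingers":255},{"dp":[0,1,1.5],"angular":[0,0,0],"fingers":255},{"dp":[0,1,1.5],"angular":[0,0,0],"fingers":255},{"dp":[0,1,1.5],"angular":[0,0,0],"fingers":255},{"dp":[0,1,1.5],"angular":[0,0,0],"fingers":255},{"dp":[0,1,1.5],"angular":[0,0,0],"fingers":255}]' 40; python3 go.py; python3 -m inch '[{"dp":[0,0,-3],"angular":[0,0,0],"fingers":255},{"dp":[0,0,-10],"angular":[0,0,0],"fingers":255},{"dp":[0,0,-22],"angular":[0,0,0],"fingers":255},{"dp":[0,0,-36],"angular":[0,0,0],"fingers":255},{"dp":[0,0,-50],"angular":[0,0,0],"fingers":255},{"dp":[0,0,-64],"angular":[0,0,0],"fingers":255},{"dp":[0,0,-76],"angular":[0,0,0],"fingers":255},{"dp":[0,0,-85],"angular":[0,0,0],"fingers":255},{"dp":[0,0,-90],"angular":[0,0,0],"fingers":255},{"dp":[0,0,-90],"angular":[0,0,0],"fingers":255}]'; python3 go.py '[388.5,331,170]'
```

```text
clock: 11.48
eef_pos: [542.5, -85.4, 82.7]
tcp_rot: [-3.14, -0.001, -1.281]
contact_force: [-0.8, 0.4, 5.1]
opening: 0.605
t 11.48 pos [542.5 -85.4  82.7] rot [-3.1402e+00 -5.0000e-04 -1.2813e+00] q [-0.16  0.39  1.9   0.    0.85  1.12] F [-0.8  0.4  5.1] op 0.605
ang [-0.0014 -0.0005 -0.0003]
clock: 12.32
eef_pos: [542.6, -85.3, 173.2]
tcp_rot: [-3.14, -0.001, -1.281]
contact_force: [-0.1, -0.6, -3.7]
opening: 0.608
t 12.32 pos [542.6 -85.3 173.2] rot [-3.1397e+00 -9.0000e-04 -1.2810e+00] q [-0.16  0.27  1.83  0.    1.04  1.12] F [-0.1 -0.6 -3.7] op 0.608
ang [-0.0019 -0.0009  0.    ]
[388.5,331,170] dp [-443.    28.7    2.7]
```

```bash
python3 -m inch '[{"dp":[-5,0,0],"angular":[0,0,0],"fingers":255},{"dp":[-18,1,0],"angular":[0,0,0],"fingers":255},{"dp":[-40,2,0],"angular":[0,0,0],"fingers":255},{"dp":[-72,4,0],"angular":[0,0,0],"fingers":255},{"dp":[-110,7,0],"angular":[0,0,0],"fingers":255},{"dp":[-150,10,0],"angular":[0,0,0],"fingers":255},{"dp":[-190,12,0],"angular":[0,0,0],"fingers":255},{"dp":[-230,15,0],"angular":[0,0,0],"fingers":255},{"dp":[-270,17,0],"angular":[0,0,0],"fingers":255},{"dp":[-308,20,0],"angular":[0,0,0],"fingers":255},{"dp":[-345,22,0],"angular":[0,0,0],"fingers":255},{"dp":[-378,24,0],"angular":[0,0,0],"fingers":255}]';python3 -m inch '[{"dp":[-25,2,0],"angular":[0,0,0],"fingers":255},{"dp":[-43,3,0],"angular":[0,0,0],"fingers":255},{"dp":[-55,4,0],"angular":[0,0,0],"fingers":255},{"dp":[-60,4,0],"angular":[0,0,0],"fingers":255},{"dp":[-61,4,0],"angular":[0,0,0],"fingers":255},{"dp":[-61,4,0],"angular":[0,0,0],"fingers":255},{"dp":[-61,4,0],"angular":[0,0,0],"fingers":255}]'; python3 go.py '[388.5,331,84]'
python3 - <<'E'
from h import *
im,d=vision.grab_frame("side"); crop(im,80,220,260,220,3,"pics/s6.png")
im,d=vision.grab_frame("top"); crop(im,70,170,330,190,2.4,"pics/t6.png"); np.savez("pics/top6.npz",im=im,d=d)
E
```

```text
clock: 13.32
eef_pos: [408.3, 272.4, 171.0]
tcp_rot: [3.14, 0.0, -1.28]
contact_force: [1.0, -0.2, -4.2]
opening: 0.607
clock: 13.9
eef_pos: [389.8, 326.6, 171.5]
tcp_rot: [3.141, -0.001, -1.282]
contact_force: [0.2, -0.9, -3.4]
opening: 0.606
t 13.9 pos [389.8 326.6 171.5] rot [ 3.1411e+00 -5.0000e-04 -1.2817e+00] q [ 0.69  0.21  1.91 -0.    1.02  1.98] F [ 0.2 -0.9 -3.4] op 0.606
ang [ 0.0005 -0.0005 -0.0007]
[388.5,331,84] dp [-4.7 -0.1 87.5]
```

View pics/s6.png

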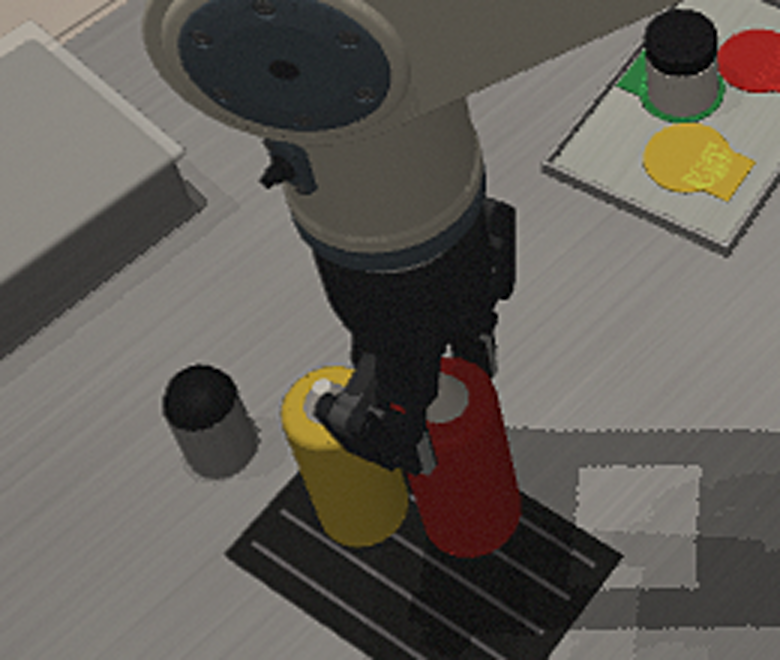

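View pics/t6.png

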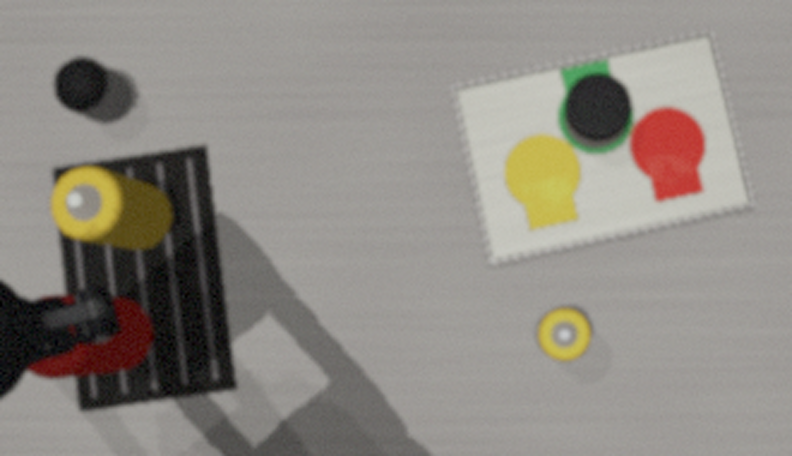

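Both views agree: yellow stands fully on the mat, red hangs over the near half, and the red and yellow spots are bare. I'll lower red.

```bash
python3 -m inch '[{"dp":[-1,0,5],"angular":[0,0,0],"fingers":255},{"dp":[-2,0,16],"angular":[0,0,0],"fingers":255},{"dp":[-2,0,30],"angular":[0,0,0],"fingers":255},{"dp":[-2,0,45],"angular":[0,0,0],"fingers":255},{"dp":[-2,0,58],"angular":[0,0,0],"fingers":255},{"dp":[-2,0,69],"angular":[0,0,0],"fingers":255},{"dp":[-2,0,77],"angular":[0,0,0],"fingers":255},{"dp":[-2,0,82],"angular":[0,0,0],"fingers":255},{"dp":[-2,0,85],"angular":[0,0,0],"fingers":255},{"dp":[-2,0,87],"angular":[0,0,0],"fingers":255},{"dp":[-2,0,88],"angular":[0,0,0],"fingers":255},{"dp":[-2,0,88],"angular":[0,0,0],"fingers":255}]'; python3 -m inch '[{"dp":[0,0,1],"angular":[0,0,0],"fingers":255},{"dp":[0,0,1],"angular":[0,0,0],"fingers":255}]'
```

```text
clock: 15.0
eef_pos: [389.3, 329.6, 83.9]
tcp_rot: [-3.141, 0.0, -1.281]
contact_force: [-0.3, -0.5, -3.2]
opening: 0.608
clock: 15.17
eef_pos: [389.3, 329.6, 83.0]
tcp_rot: [-3.141, 0.0, -1.281]
contact_force: [1.1, 0.5, -4.1]
opening: 0.609
```

```bash
python3 -m inch '[{"dp":[0,0,1],"angular":[0,0,0],"fingers":255},{"dp":[0,0,1],"angular":[0,0,0],"fingers":255}]'; python3 -m inch '[{"dp":[0,0,0.7],"angular":[0,0,0],"fingers":255},{"dp":[0,0,0.7],"angular":[0,0,0],"fingers":255}]';python3 -m inch '[{"dp":[0,0,0.5],"angular":[0,0,0],"fingers":255},{"dp":[0,0,0.5],"angular":[0,0,0],"fingers":255}]'
```

```text
clock: 15.33
eef_pos: [389.1, 329.4, 81.7]
tcp_rot: [-3.141, 0.0, -1.281]
contact_force: [-0.4, -0.7, -3.5]
opening: 0.608
clock: 15.5
eef_pos: [389.1, 329.4, 80.9]
tcp_rot: [3.142, -0.0, -1.281]
contact_force: [-0.1, 0.1, -4.0]
opening: 0.604
clock: 15.67
eef_pos: [389.4, 329.5, 80.8]
tcp_rot: [-3.141, 0.0, -1.281]
contact_force: [-0.7, -0.2, 0.7]
opening: 0.608
```

```bash
python3 -m inch '[{"dp":[0,0,0],"angular":[0,0,0],"fingers":0},{"dp":[0,0,0],"angular":[0,0,0],"fingers":0},{"dp":[0,0,0],"angular":[0,0,0],"fingers":0},{"dp":[0,0,0],"angular":[0,0,0],"fingers":0},{"dp":[0,0,0],"angular":[0,0,0],"fingers":0},{"dp":[0,0,-10],"angular":[0,0,0],"fingers":0},{"dp":[0,0,-30],"angular":[0,0,0],"fingers":0},{"dp":[0,0,-60],"angular":[0,0,0],"fingers":0},{"dp":[0,0,-95],"angular":[0,0,0],"fingers":0},{"dp":[0,0,-120],"angular":[0,0,0],"fingers":0},{"dp":[0,0,-128],"angular":[0,0,0],"fingers":0},{"dp":[0,0,-128],"angular":[0,0,0],"fingers":0}]'
python3 - <<'E'
from h import *
im,d=vision.grab_frame("side"); crop(im,120,180,260,220,3,"pics/s7.png");np.savez("pics/side7.npz",im=im,d=d)
im,d=vision.grab_frame("top"); crop(im,250,170,150,120,5,"pics/t7.png"); np.savez("pics/top7.npz",im=im,d=d)
E
```

```text
clock: 16.67
eef_pos: [390.3, 330.4, 211.3]
tcp_rot: [-3.137, 0.002, -1.281]
contact_force: [-0.5, 0.5, 0.7]
opening: 1.001
```

View pics/s7.png

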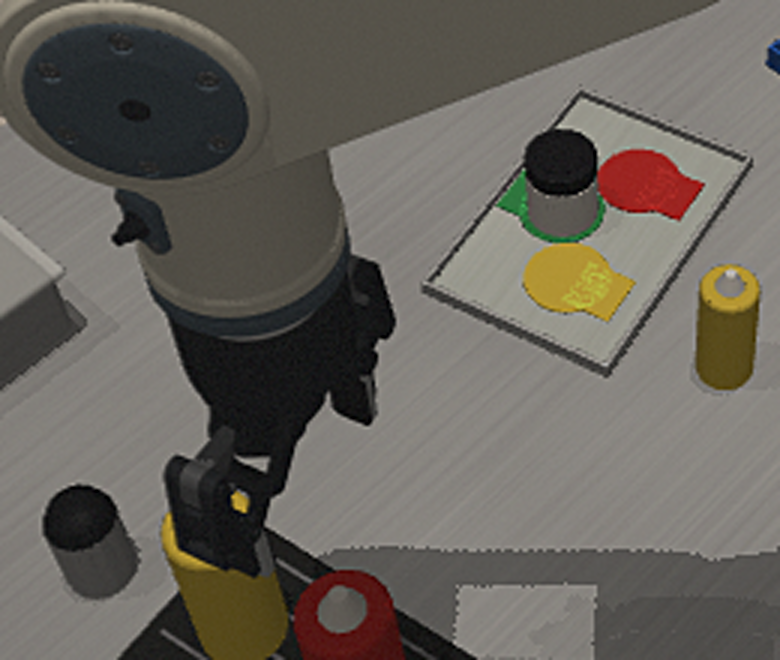

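View pics/t7.png

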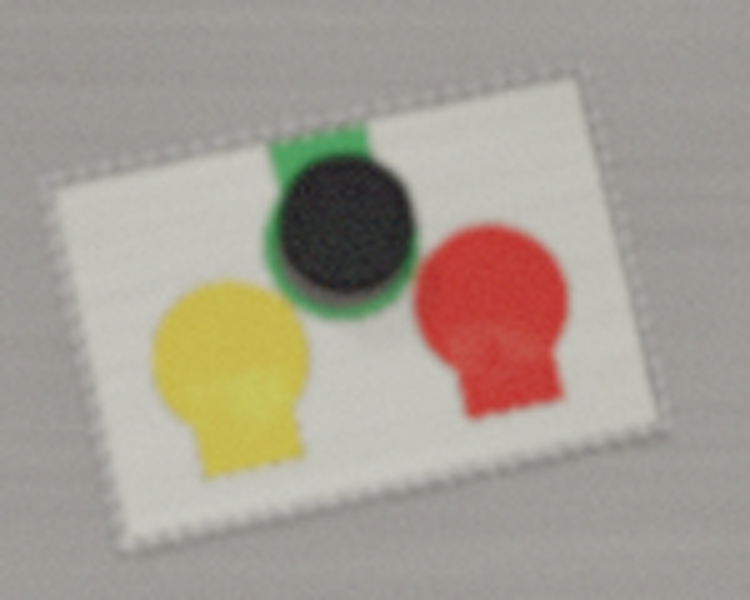

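```bash
cat >> h.py <<'E'
def fitpads(n,im,p0,box,cols=("Y","R","G"),exclude=None):
    hsv=cv2.cvtColor(im,cv2.COLOR_BGR2HSV).astype(int);H,S,V=cv2.split(hsv.astype(np.uint8))
    x0,y0,x1,y1=box; b=np.zeros(H.shape,bool); b[y0:y1,x0:x1]=1
    M=dict(Y=(H>=18)&(H<=36)&(S>95)&b,R=((H<=9)|(H>=171))&(S>95)&b,G=(H>=45)&(H<=85)&(S>70)&b)
    off=dict(Y=(0,52),R=(0,-52),G=(35,0))
    def pos(p,k):
        c,s=np.cos(p[2]),np.sin(p[2]);o=off[k];return (p[0]+c*o[0]-s*o[1],p[1]+s*o[0]+c*o[1])
    def f(q):
        p=(q[0],q[1],q[2]/100); return sum(np.abs(sil(n,pos(p,k),[5],31)-M[k])[b].sum() for k in cols)
    q0=[p0[0],p0[1],p0[2]*100]
    o=minimize(f,q0,method="Nelder-Mead",options=dict(initial_simplex=[q0,np.add(q0,(6,0,0)),np.add(q0,(0,6,0)),np.add(q0,(0,0,6))],xatol=.05,fatol=.1))
    p=(o.x[0],o.x[1],o.x[2]/100)
    return p,o.fun,{k:np.round(pos(p,k),1) for k in off}
E
python3 - <<'E'
from h import *
def c(x,y,x0,y0,f): return ((x+.5)/f-.5+x0,(y+.5)/f-.5+y0)
print(onz("top",[c(*p,250,170,5) for p in [(230.5,357),(491.5,301),(341,242)]],5).round(1))
T=np.load("pics/top7.npz");S=np.load("pics/side7.npz")
for n,A,box in (("top",T,(255,180,395,285)),("side",S,(255,210,362,310))):
    print(n,fitpads(n,A['im'],(530,-35,.22),box,("Y","R")))
    hsv=cv2.cvtColor(A['im'],cv2.COLOR_BGR2HSV)
# per-pad free fits
for n,A,bx in (("top",T,dict(Y=(275,220,318,268),R=(328,205,368,256))),("side",S,dict(Y=(288,255,335,292),R=(315,225,360,256)))):
    for k,h in (("Y",[(18,36)]),("R",[(0,9),(171,180)])):
        print(n,k,fitcyl(n,A['im'],(516,15) if k=="Y" else (539,-86),[5],31,h,bx[k]))
print("tub top", [fitcyl("top",T['im'],(563,-28),[65],26,[(0,180)],(300,195,336,236),smin=-1,vmin=-1)[0]] )
a=cv2.cvtColor(T['im'],cv2.COLOR_BGR2GRAY); m=(a<70); m[:195]=0;m[236:]=0;m[:,:300]=0;m[:,336:]=0
v,u=np.nonzero(m);print("lid px",u.mean(),v.mean(),m.sum(),onz("top",(u.mean(),v.mean()),65))
X=cloud("side",S['d']); a=cv2.cvtColor(S['im'],cv2.COLOR_BGR2GRAY)
for n,A in(("top",T),("side",S)):
    X=cloud(n,A['d']); q=X[(np.hypot(X[...,0]-562,X[...,1]+30)<40)&(X[...,2]>59)&(X[...,2]<70)]; print(n,cv2.minEnclosingCircle(q[:,:2].astype(np.float32)),np.median(q[:,2]))
    q=X[(np.hypot(X[...,0]-600,X[...,1]+347)<40)&(X[...,2]>54)&(X[...,2]<66)];
    if len(q): print(n,"fresh",cv2.minEnclosingCircle(q[:,:2].astype(np.float32)),np.median(q[:,2]))
E
python3 go.py
```

```text
[[521.1  14.6   5. ]
 [542.8 -87.2   5. ]
 [566.2 -28.6   5. ]]
top ((np.float64(528.2006126470608), np.float64(-36.75723390999624), np.float64(0.20811012451407543)), np.float64(351.97254901960787), {'Y': array([517.5,  14.1]), 'R': array([538.9, -87.6]), 'G': array([562.4, -29.5])})
side ((np.float64(527.9046411388415), np.float64(-35.465431080257034), np.float64(0.2185632031622137)), np.float64(580.7843137254902), {'Y': array([516.6,  15.3]), 'R': array([539.2, -86.2]), 'G': array([562.1, -27.9])})
top Y (array([517.48799306,  13.53131354]), np.float64(172.64313725490197), np.int64(899))
top R (array([540.30053018, -87.61426285]), np.float64(172.5764705882353), np.int64(901))
side Y (array([516.84609134,  15.66422358]), np.float64(128.60392156862744), np.int64(667))
side R (array([538.85823832, -86.39777674]), np.float64(112.53333333333333), np.int64(583))
tub top [array([559.77228548, -24.89247331])]
lid px 318.6573913043478 214.57391304347826 575 [[562.61335041 -27.91468931  65.        ]]
top ((565.2171630859375, -28.12003517150879), 25.72557830810547) 65.74734266284774
top fresh ((600.344482421875, -347.31396484375), 27.075340270996094) 60.91359483345035
side ((563.1085815429688, -27.761810302734375), 27.94198989868164) 63.90614464663481
side fresh ((598.04736328125, -346.1560974121094), 28.656511306762695) 58.680182522727726
t 16.77 pos [388.7 329.1 208. ] rot [ 3.1413e+00 -1.0000e-04 -1.2810e+00] q [ 0.7   0.17  1.88 -0.    1.1   1.98] F [-0.1 -0.4  0.3] op 1.0
ang [ 0.0003 -0.0001 -0.    ]
```

Run:
```python
from h import *
T=np.load("pics/top7.npz")['im'];S=np.load("pics/side7.npz")['im']
def ov(n,im,x0,y0,w,h,f,fn,cs):
    b=cv2.resize(im[y0:y0+h,x0:x0+w],None,fx=f,fy=f,interpolation=cv2.INTER_CUBIC)
    for c,z,r,col in cs:
        p=(circ(n,c,z,r)-(x0,y0)+.5)*f-.5; cv2.polylines(b,[np.round(p*16).astype(int)],True,col,1,cv2.LINE_AA,4)
    cv2.imwrite(fn,b)
cs=[((521.1,14.6),5,31,(0,0,0)),((542.8,-87.2),5,31,(0,0,0)),((566.2,-28.6),5,31,(0,0,0)),((564,-28.2),65,26,(255,0,255)),((564,-28.2),5,26,(255,0,255)),((517,15),5,31,(255,255,0)),((539,-86.5),5,31,(255,255,0))]
ov("top",T,270,190,110,85,7,"pics/o_t.png",cs); ov("side",S,270,215,100,75,8,"pics/o_s.png",cs)
```

```text
(no output)
```

View pics/o_t.png

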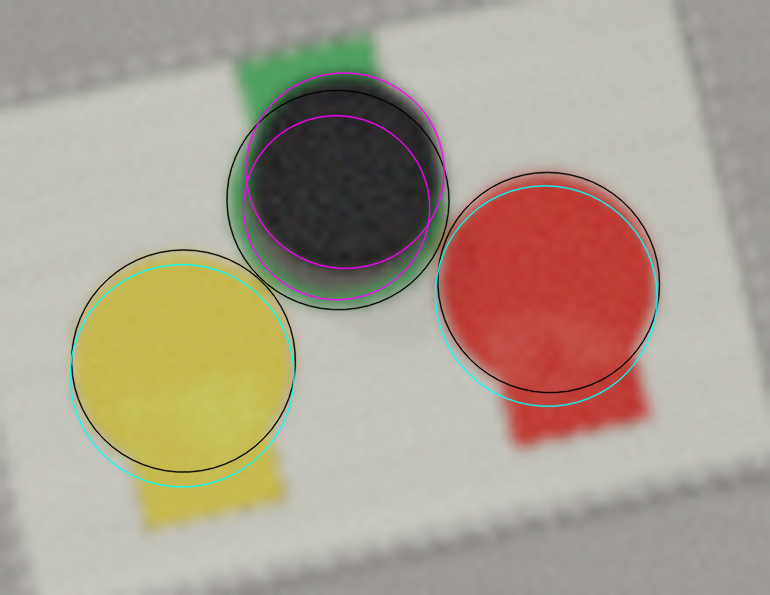

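View pics/o_s.png

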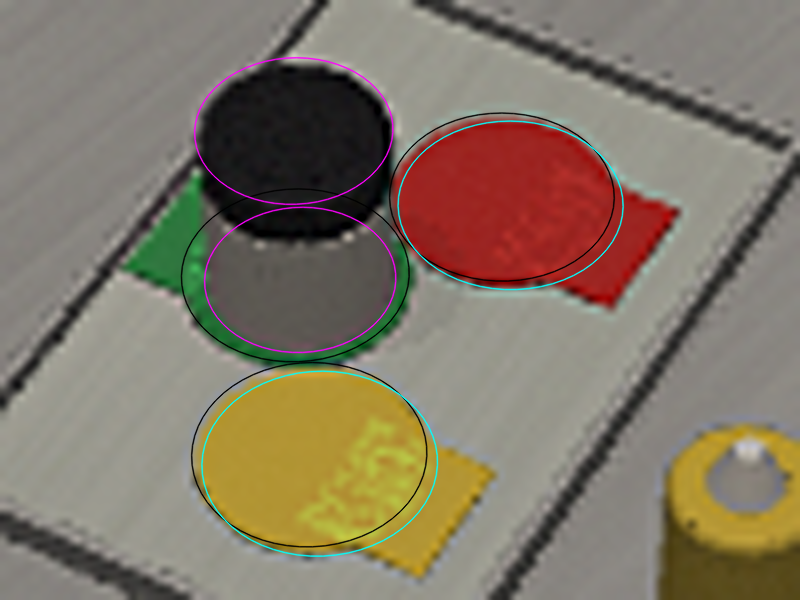

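Against the overlays the spots fit at Y≈(519.3,15), R≈(541,-86.7) and G≈(564.4,-28.4), and Y–R comes to 104 mm as specified. The tub is near (564,-28). I'll go over to it.

```bash
python3 go.py '[564,-28.2,160]'
```

```text
t 16.77 pos [388.7 329.1 208. ] rot [ 3.1413e+00 -1.0000e-04 -1.2810e+00] q [ 0.7   0.17  1.88 -0.    1.1   1.98] F [-0.1 -0.4  0.3] op 1.0
ang [ 0.0003 -0.0001 -0.    ]
[564,-28.2,160] dp [392.5 -65.9  48.1]
```

```bash
python3 -m inch '[{"dp":[15,-2,0],"angular":[0,0,0],"fingers":0},{"dp":[50,-8,0],"angular":[0,0,0],"fingers":0},{"dp":[90,-15,0],"angular":[0,0,0],"fingers":0},{"dp":[130,-22,0],"angular":[0,0,0],"fingers":0},{"dp":[170,-28,0],"angular":[0,0,0],"fingers":0},{"dp":[210,-35,10],"angular":[0,0,0],"fingers":0},{"dp":[250,-42,20],"angular":[0,0,0],"fingers":0},{"dp":[290,-49,30],"angular":[0,0,0],"fingers":0},{"dp":[330,-55,40],"angular":[0,0,0],"fingers":0},{"dp":[365,-61,47],"angular":[0,0,0],"fingers":0},{"dp":[387,-65,47],"angular":[0,0,0],"fingers":0},{"dp":[394,-66,47],"angular":[0,0,0],"fingers":0}]' ; python3 -m inch '[{"dp":[1,0,0],"angular":[0,0,0],"fingers":0},{"dp":[1,0,0],"angular":[0,0,0],"fingers":0},{"dp":[1,0,0],"angular":[0,0,0],"fingers":0}]'; python3 go.py '[564,-28.2,26]'
```

```text
clock: 17.77
eef_pos: [564.6, -32.4, 158.7]
tcp_rot: [3.138, 0.001, -1.284]
contact_force: [-1.1, -0.3, -0.7]
opening: 0.999
clock: 18.02
eef_pos: [564.2, -29.1, 160.9]
tcp_rot: [3.14, 0.001, -1.28]
contact_force: [0.7, 0.9, 0.3]
opening: 1.0
t 18.02 pos [564.2 -29.1 160.9] rot [ 3.1403e+00  9.0000e-04 -1.2803e+00] q [-0.05  0.31  1.81  0.    1.03  1.23] F [0.7 0.9 0.3] op 1.0
ang [0.0013 0.0009 0.0007]
[564,-28.2,26] dp [ -0.8  -0.2 134.9]
```

```bash
python3 -m inch '[{"dp":[-0.5,0,5],"angular":[0,0,0],"fingers":0},{"dp":[-1,0,20],"angular":[0,0,0],"fingers":0},{"dp":[-1,0,40],"angular":[0,0,0],"fingers":0},{"dp":[-1,0,60],"angular":[0,0,0],"fingers":0},{"dp":[-1,0,80],"angular":[0,0,0],"fingers":0},{"dp":[-1,0,98],"angular":[0,0,0],"fingers":0},{"dp":[-1,0,112],"angular":[0,0,0],"fingers":0},{"dp":[-1,0,122],"angular":[0,0,0],"fingers":0},{"dp":[-1,0,130],"angular":[0,0,0],"fingers":0},{"dp":[-1,0,134],"angular":[0,0,0],"fingers":0},{"dp":[-1,0,134],"angular":[0,0,0],"fingers":0}]'; python3 go.py '[564,-28.2,26]';  python3 - <<'E'
from h import *
im,d=vision.grab_frame("side"); crop(im,220,120,180,150,4,"pics/s8.png")
E
```

```text
clock: 18.93
eef_pos: [564.5, -28.9, 27.0]
tcp_rot: [3.141, 0.0, -1.28]
contact_force: [-0.8, 1.4, 0.3]
opening: 0.998
t 18.93 pos [564.5 -28.9  27. ] rot [ 3.1409e+00  3.0000e-04 -1.2804e+00] q [-0.05  0.49  1.89  0.    0.76  1.23] F [-0.8  1.4  0.3] op 0.998
ang [0.0007 0.0003 0.0006]
[564,-28.2,26] dp [-0.8  0.3  1. ]
```

View pics/s8.png

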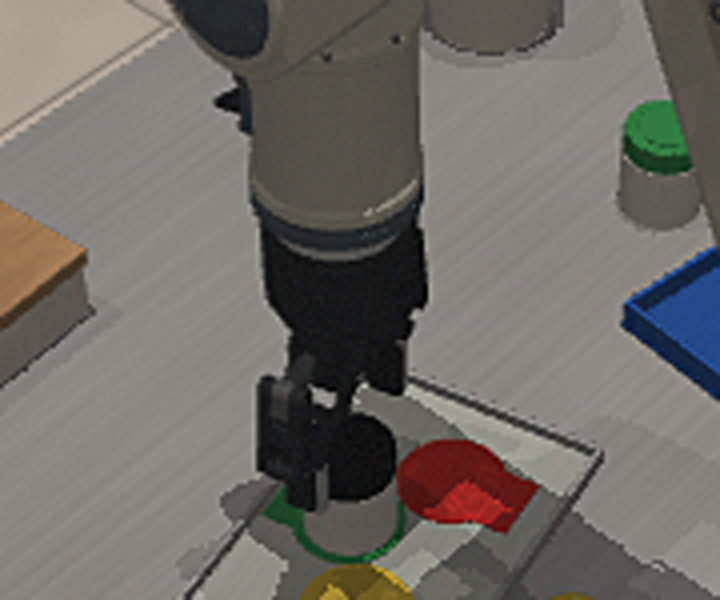

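The fingers straddle the tub at crop (350,470). I'll close and lift.

```bash
python3 -m inch '[{"dp":[0,0,0],"angular":[0,0,0],"fingers":255},{"dp":[0,0,0],"angular":[0,0,0],"fingers":255},{"dp":[0,0,0],"angular":[0,0,0],"fingers":255},{"dp":[0,0,0],"angular":[0,0,0],"fingers":255},{"dp":[0,0,0],"angular":[0,0,0],"fingers":255},{"dp":[0,0,0],"angular":[0,0,0],"fingers":255},{"dp":[0,0,0],"angular":[0,0,0],"fingers":255},{"dp":[0,0,0],"angular":[0,0,0],"fingers":255}]' 40; python3 go.py; python3 -m inch '[{"dp":[0,0,-3],"angular":[0,0,0],"fingers":255},{"dp":[0,0,-10],"angular":[0,0,0],"fingers":255},{"dp":[0,0,-22],"angular":[0,0,0],"fingers":255},{"dp":[0,0,-36],"angular":[0,0,0],"fingers":255},{"dp":[0,0,-50],"angular":[0,0,0],"fingers":255},{"dp":[0,0,-60],"angular":[0,0,0],"fingers":255},{"dp":[0,0,-65],"angular":[0,0,0],"fingers":255},{"dp":[0,0,-65],"angular":[0,0,0],"fingers":255}]'; python3 go.py '[466.5,-309.7,95]'
```

```text
clock: 19.65
eef_pos: [565.7, -29.3, 28.5]
tcp_rot: [-3.14, -0.0, -1.281]
contact_force: [-1.4, 0.8, 5.7]
opening: 0.585
t 19.65 pos [565.7 -29.3  28.5] rot [-3.1401e+00 -4.0000e-04 -1.2812e+00] q [-0.05  0.49  1.89  0.    0.76  1.23] F [-1.4  0.8  5.7] op 0.585
ang [-0.0015 -0.0004 -0.0002]
clock: 20.32
eef_pos: [565.9, -29.4, 94.2]
tcp_rot: [-3.139, -0.001, -1.281]
contact_force: [-0.8, -0.5, -1.6]
opening: 0.587
t 20.32 pos [565.9 -29.4  94.2] rot [-3.1391e+00 -9.0000e-04 -1.2811e+00] q [-0.05  0.4   1.86  0.    0.89  1.23] F [-0.8 -0.5 -1.6] op 0.587
ang [-0.0025 -0.0009 -0.0001]
[466.5,-309.7,95] dp [240.2 175.3  -1.1]
```

```bash
python3 -m inch '[{"dp":[5,4,0],"angular":[0,0,0],"fingers":255},{"dp":[18,13,0],"angular":[0,0,0],"fingers":255},{"dp":[38,28,0],"angular":[0,0,0],"fingers":255},{"dp":[62,45,0],"angular":[0,0,0],"fingers":255},{"dp":[88,64,0],"angular":[0,0,0],"fingers":255},{"dp":[116,85,0],"angular":[0,0,0],"fingers":255},{"dp":[144,105,0],"angular":[0,0,0],"fingers":255},{"dp":[170,124,0],"angular":[0,0,0],"fingers":255},{"dp":[195,142,0],"angular":[0,0,0],"fingers":255},{"dp":[217,158,0],"angular":[0,0,0],"fingers":255},{"dp":[233,170,0],"angular":[0,0,0],"fingers":255},{"dp":[240,175,0],"angular":[0,0,0],"fingers":255}]';python3 -m inch '[{"dp":[0,0,0],"angular":[0,0,0],"fingers":255},{"dp":[0,0,0],"angular":[0,0,0],"fingers":255},{"dp":[0,0,0],"angular":[0,0,0],"fingers":255}]'; python3 go.py '[466.5,-309.7,30]'
python3 - <<'E'
from h import *
im,d=vision.grab_frame("side"); crop(im,300,80,200,165,4,"pics/s9.png")
im,d=vision.grab_frame("top"); crop(im,250,150,290,200,2.7,"pics/t9.png"); np.savez("pics/top9.npz",im=im,d=d)
im,d=vision.grab_frame("side"); np.savez("pics/side9.npz",im=im,d=d)
E
```

```text
clock: 21.32
eef_pos: [464.0, -311.6, 91.6]
tcp_rot: [3.14, 0.001, -1.283]
contact_force: [0.3, 0.1, -0.6]
opening: 0.586
clock: 21.57
eef_pos: [465.7, -308.3, 92.1]
tcp_rot: [3.141, 0.001, -1.281]
contact_force: [0.3, 1.2, -1.4]
opening: 0.588
t 21.57 pos [ 465.7 -308.3   92.1] rot [ 3.1412e+00  1.0000e-03 -1.2807e+00] q [-0.59  0.39  1.87  0.    0.88  0.69] F [ 0.3  1.2 -1.4] op 0.588
ang [0.0004 0.001  0.0003]
[466.5,-309.7,30] dp [ 1.7 -0.3 62.1]
```

View pics/s9.png

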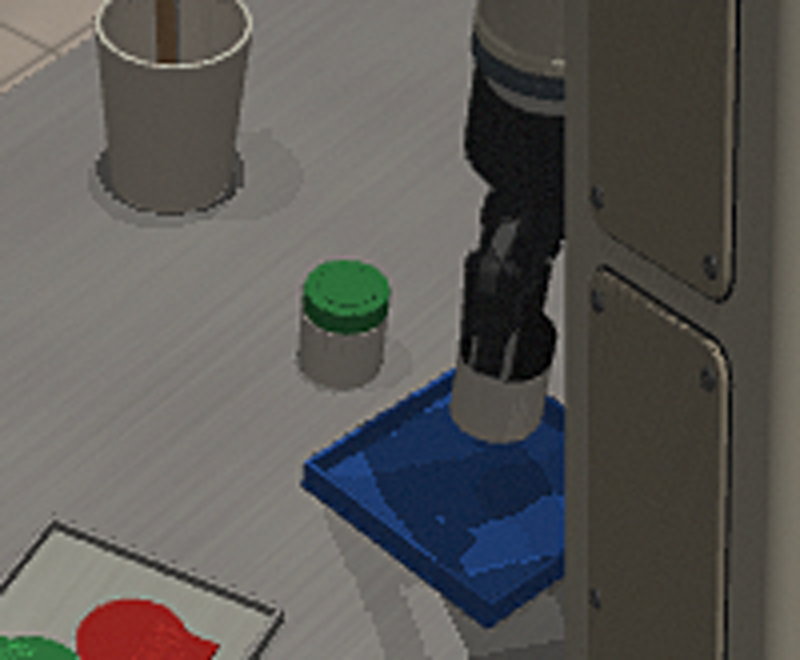

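View pics/t9.png

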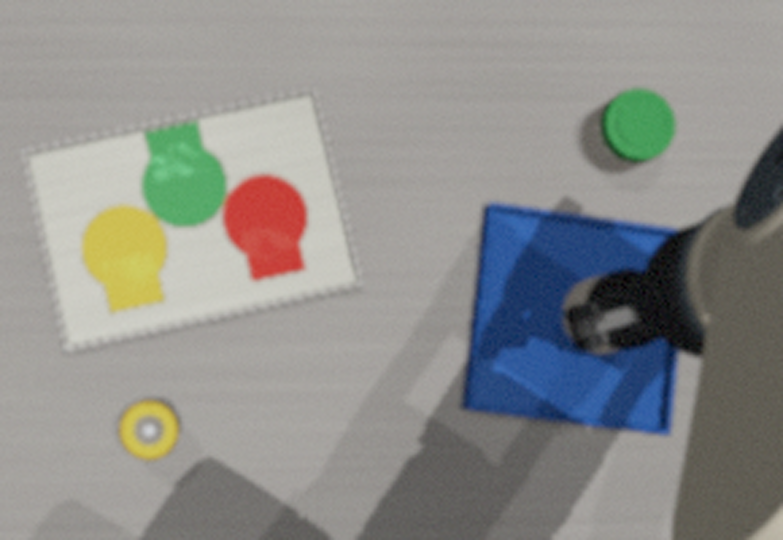

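The tub is over the middle of the tray, at top crop (595,315), and the green spot is bare at crop (184,185). I'll lower it.

```bash
python3 -m inch '[{"dp":[1,0,4],"angular":[0,0,0],"fingers":255},{"dp":[1,0,13],"angular":[0,0,0],"fingers":255},{"dp":[1,0,26],"angular":[0,0,0],"fingers":255},{"dp":[1,0,39],"angular":[0,0,0],"fingers":255},{"dp":[1,0,50],"angular":[0,0,0],"fingers":255},{"dp":[1,0,57],"angular":[0,0,0],"fingers":255},{"dp":[1,0,60],"angular":[0,0,0],"fingers":255},{"dp":[1,0,61],"angular":[0,0,0],"fingers":255},{"dp":[1,0,61],"angular":[0,0,0],"fingers":255}]'; python3 -m inch '[{"dp":[0,0,1],"angular":[0,0,0],"fingers":255},{"dp":[0,0,1],"angular":[0,0,0],"fingers":255}]'; python3 -m inch '[{"dp":[0,0,1],"angular":[0,0,0],"fingers":255},{"dp":[0,0,1],"angular":[0,0,0],"fingers":255}]'
```

```text
clock: 22.47
eef_pos: [466.2, -310.2, 31.4]
tcp_rot: [3.142, 0.0, -1.281]
contact_force: [-0.5, -0.0, -1.3]
opening: 0.587
clock: 22.63
eef_pos: [466.4, -310.5, 30.9]
tcp_rot: [-3.141, -0.001, -1.281]
contact_force: [0.5, 0.1, -1.6]
opening: 0.592
clock: 22.8
eef_pos: [466.2, -310.4, 29.7]
tcp_rot: [-3.141, -0.0, -1.281]
contact_force: [0.2, -0.5, -2.3]
opening: 0.585
```

```bash
python3 -m inch '[{"dp":[0,0,1],"angular":[0,0,0],"fingers":255},{"dp":[0,0,1],"angular":[0,0,0],"fingers":255}]'
```

```text
clock: 22.97
eef_pos: [466.1, -310.3, 28.5]
tcp_rot: [-3.142, -0.0, -1.281]
contact_force: [0.4, 0.3, -0.9]
opening: 0.584
```

```bash
python3 -m inch '[{"dp":[0,0,0.7],"angular":[0,0,0],"fingers":255},{"dp":[0,0,0.7],"angular":[0,0,0],"fingers":255}]';python3 -m inch '[{"dp":[0,0,0.5],"angular":[0,0,0],"fingers":255},{"dp":[0,0,0.5],"angular":[0,0,0],"fingers":255}]'
```

```text
clock: 23.13
eef_pos: [466.1, -310.3, 27.7]
tcp_rot: [-3.142, -0.0, -1.281]
contact_force: [0.4, 0.5, -1.0]
opening: 0.585
clock: 23.3
eef_pos: [466.3, -310.3, 27.6]
tcp_rot: [-3.141, -0.0, -1.281]
contact_force: [-0.4, 0.2, 3.4]
opening: 0.586
```

```bash
python3 -m inch '[{"dp":[0,0,0],"angular":[0,0,0],"fingers":0},{"dp":[0,0,0],"angular":[0,0,0],"fingers":0},{"dp":[0,0,0],"angular":[0,0,0],"fingers":0},{"dp":[0,0,0],"angular":[0,0,0],"fingers":0},{"dp":[0,0,0],"angular":[0,0,0],"fingers":0},{"dp":[0,0,-8],"angular":[0,0,0],"fingers":0},{"dp":[0,0,-24],"angular":[0,0,0],"fingers":0},{"dp":[0,0,-48],"angular":[0,0,0],"fingers":0},{"dp":[0,0,-75],"angular":[0,0,0],"fingers":0},{"dp":[0,0,-90],"angular":[0,0,0],"fingers":0},{"dp":[0,0,-95],"angular":[0,0,0],"fingers":0},{"dp":[0,0,-95],"angular":[0,0,0],"fingers":0}]'; python3 go.py '[599.7,-347,120]'
```

```text
clock: 24.3
eef_pos: [466.9, -310.8, 124.0]
tcp_rot: [-3.14, -0.002, -1.281]
contact_force: [-0.1, -0.4, -0.1]
opening: 1.0
t 24.3 pos [ 466.9 -310.8  124. ] rot [-3.1397e+00 -2.3000e-03 -1.2809e+00] q [-0.59  0.35  1.85 -0.    0.94  0.69] F [-0.1 -0.4 -0.1] op 1.0
ang [-0.0019 -0.0023  0.0001]
[599.7,-347,120] dp [  72.6 -116.9    4.4]
```

```bash
python3 -m inch '[{"dp":[5,-8,0],"angular":[0,0,0],"fingers":0},{"dp":[15,-25,0],"angular":[0,0,0],"fingers":0},{"dp":[30,-48,0],"angular":[0,0,0],"fingers":0},{"dp":[45,-73,0],"angular":[0,0,0],"fingers":0},{"dp":[58,-95,0],"angular":[0,0,0],"fingers":0},{"dp":[68,-110,0],"angular":[0,0,0],"fingers":0},{"dp":[73,-117,0],"angular":[0,0,0],"fingers":0},{"dp":[73,-117,0],"angular":[0,0,0],"fingers":0},{"dp":[73,-117,0],"angular":[0,0,0],"fingers":0},{"dp":[73,-117,0],"angular":[0,0,0],"fingers":0}]'; python3 go.py '[599.7,-347,22]'
python3 - <<'E'
from h import *
im,d=vision.grab_frame("side"); crop(im,300,80,200,165,4,"pics/s10.png")
E
```

```text
clock: 25.13
eef_pos: [597.7, -346.3, 121.4]
tcp_rot: [3.14, 0.002, -1.281]
contact_force: [-0.0, 0.3, -0.1]
opening: 0.997
t 25.13 pos [ 597.7 -346.3  121.4] rot [ 3.1400e+00  1.5000e-03 -1.2812e+00] q [-0.53  0.54  1.55 -0.    1.06  0.75] F [-0.   0.3 -0.1] op 0.997
ang [ 0.0016  0.0015 -0.0002]
[599.7,-347,22] dp [ 1.4 -1.9 99.4]
```

View pics/s10.png

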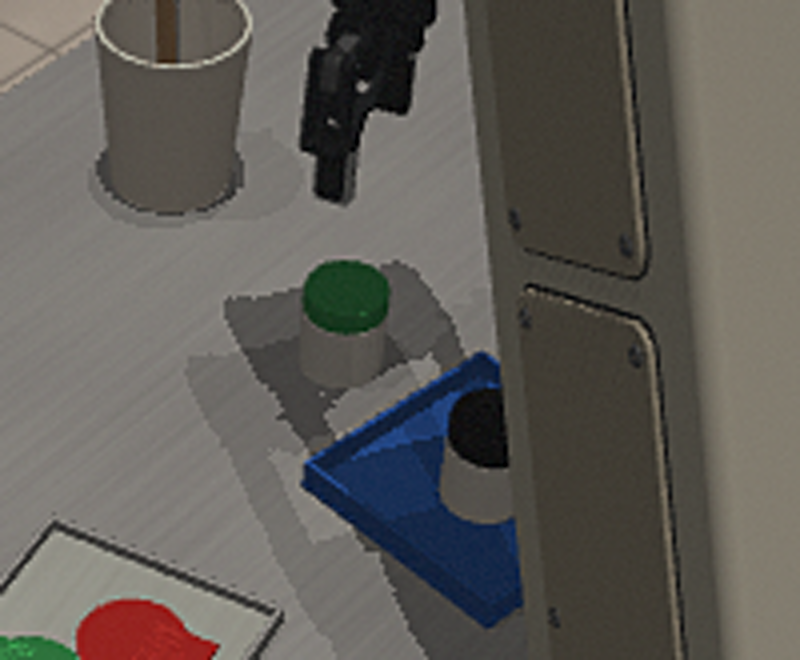

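The used tub stands upright in the tray. I'll descend on the fresh tub.

```bash
python3 -m inch '[{"dp":[0.5,-1,4],"angular":[0,0,0],"fingers":0},{"dp":[1,-2,15],"angular":[0,0,0],"fingers":0},{"dp":[1,-2,30],"angular":[0,0,0],"fingers":0},{"dp":[1,-2,48],"angular":[0,0,0],"fingers":0},{"dp":[1,-2,66],"angular":[0,0,0],"fingers":0},{"dp":[1,-2,82],"angular":[0,0,0],"fingers":0},{"dp":[1,-2,92],"angular":[0,0,0],"fingers":0},{"dp":[1,-2,97],"angular":[0,0,0],"fingers":0},{"dp":[1,-2,98],"angular":[0,0,0],"fingers":0},{"dp":[1,-2,98],"angular":[0,0,0],"fingers":0}]'; python3 go.py '[599.7,-347,23]'
```

```text
clock: 26.02
eef_pos: [601.3, -347.2, 24.3]
tcp_rot: [-3.142, -0.0, -1.281]
contact_force: [-0.4, 0.5, 0.1]
opening: 1.001
t 26.02 pos [ 601.3 -347.2   24.3] rot [-3.1416 -0.     -1.2811] q [-0.53  0.65  1.59  0.    0.9   0.76] F [-0.4  0.5  0.1] op 1.001
ang [-0.     -0.     -0.0001]
[599.7,-347,23] dp [-0.7  1.5  1.3]
```

```bash
python3 -m inch '[{"dp":[0,1,0.5],"angular":[0,0,0],"fingers":255},{"dp":[0,1,0.5],"angular":[0,0,0],"fingers":255},{"dp":[0,1,0.5],"angular":[0,0,0],"fingers":255},{"dp":[0,1,0.5],"angular":[0,0,0],"fingers":255},{"dp":[0,1,0.5],"angular":[0,0,0],"fingers":255},{"dp":[0,1,0.5],"angular":[0,0,0],"fingers":255},{"dp":[0,1,0.5],"angular":[0,0,0],"fingers":255},{"dp":[0,1,0.5],"angular":[0,0,0],"fingers":255}]' 40; python3 go.py; python3 -m inch '[{"dp":[0,0,-3],"angular":[0,0,0],"fingers":255},{"dp":[0,0,-10],"angular":[0,0,0],"fingers":255},{"dp":[0,0,-22],"angular":[0,0,0],"fingers":255},{"dp":[0,0,-36],"angular":[0,0,0],"fingers":255},{"dp":[0,0,-50],"angular":[0,0,0],"fingers":255},{"dp":[0,0,-60],"angular":[0,0,0],"fingers":255},{"dp":[0,0,-65],"angular":[0,0,0],"fingers":255},{"dp":[0,0,-65],"angular":[0,0,0],"fingers":255}]'; python3 go.py '[565,-28.4,90]'
python3 - <<'E'
from h import *
T=np.load("pics/top9.npz")['im'];S=np.load("pics/side9.npz")['im']
def ov(n,im,x0,y0,w,h,f,fn,cs):
    b=cv2.resize(im[y0:y0+h,x0:x0+w],None,fx=f,fy=f,interpolation=cv2.INTER_CUBIC)
    for c,z,r,col in cs:
        p=(circ(n,c,z,r)-(x0,y0)+.5)*f-.5; cv2.polylines(b,[np.round(p*16).astype(int)],True,col,1,cv2.LINE_AA,4)
    cv2.imwrite(fn,b)
cs=[((519.3,15),5,31,(0,0,0)),((541,-86.7),5,31,(0,0,0)),((564.4,-28.4),5,31,(0,0,0))]
ov("top",T,270,190,110,85,7,"pics/p_t.png",cs); ov("side",S,270,215,100,75,8,"pics/p_s.png",cs)
E
```

```text
clock: 26.68
eef_pos: [600.8, -347.9, 25.0]
tcp_rot: [-3.141, -0.001, -1.281]
contact_force: [-1.5, -0.4, 6.5]
opening: 0.583
t 26.68 pos [ 600.8 -347.9   25. ] rot [-3.1406e+00 -1.1000e-03 -1.2810e+00] q [-0.53  0.65  1.59 -0.    0.9   0.75] F [-1.5 -0.4  6.5] op 0.583
ang [-0.0009 -0.0011  0.    ]
clock: 27.35
eef_pos: [601.3, -348.0, 91.0]
tcp_rot: [-3.139, -0.002, -1.281]
contact_force: [-0.5, -0.3, -2.3]
opening: 0.586
t 27.35 pos [ 601.3 -348.    91. ] rot [-3.1395e+00 -2.3000e-03 -1.2810e+00] q [-0.53  0.57  1.56 -0.    1.    0.75] F [-0.5 -0.3 -2.3] op 0.586
ang [-0.0021 -0.0023  0.    ]
[565,-28.4,90] dp [-316.7  -56.5    0.4]
```

View pics/p_t.png

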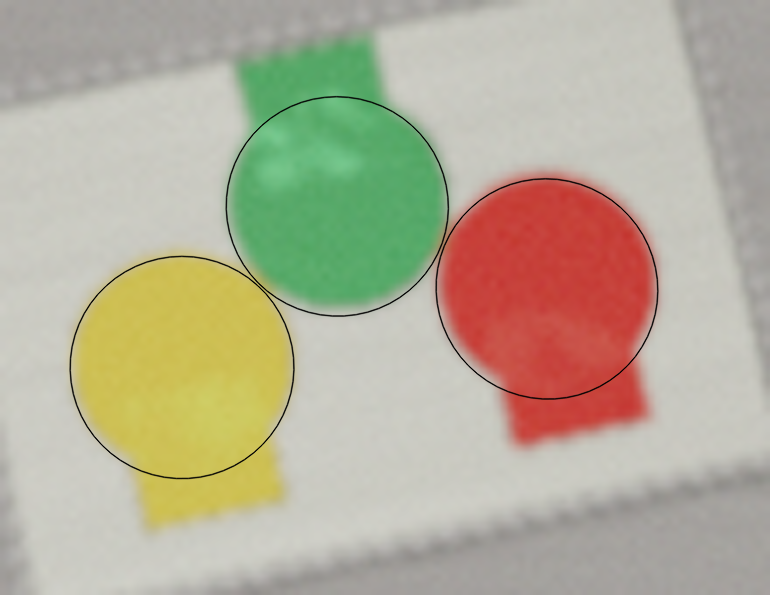

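View pics/p_s.png

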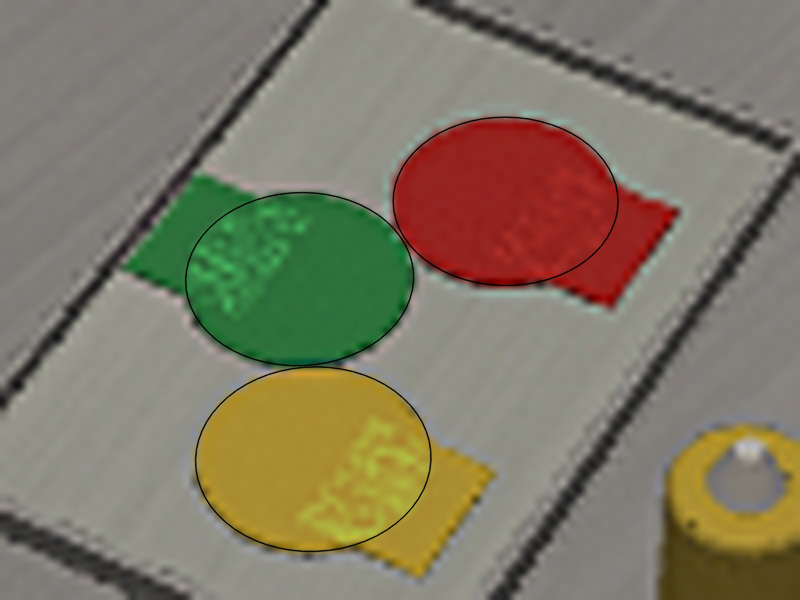

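Side overlays fit within about 0.5 mm, and the top view suggests +1 mm in x. I'm averaging to G=(565.1,-28.5), R=(541.6,-86.8), Y=(519.8,15).

```bash
python3 go.py '[566.2,-29.4,90]'; python3 -m inch '[{"dp":[-5,-1,0],"angular":[0,0,0],"fingers":255},{"dp":[-18,-3,0],"angular":[0,0,0],"fingers":255},{"dp":[-40,-7,0],"angular":[0,0,0],"fingers":255},{"dp":[-70,-12,0],"angular":[0,0,0],"fingers":255},{"dp":[-105,-19,0],"angular":[0,0,0],"fingers":255},{"dp":[-141,-25,0],"angular":[0,0,0],"fingers":255},{"dp":[-177,-32,0],"angular":[0,0,0],"fingers":255},{"dp":[-213,-38,0],"angular":[0,0,0],"fingers":255},{"dp":[-247,-44,0],"angular":[0,0,0],"fingers":255},{"dp":[-277,-50,0],"angular":[0,0,0],"fingers":255},{"dp":[-300,-54,0],"angular":[0,0,0],"fingers":255},{"dp":[-313,-57,0],"angular":[0,0,0],"fingers":255}]';python3 -m inch '[{"dp":[-2,-0.3,0],"angular":[0,0,0],"fingers":255},{"dp":[-2,-0.3,0],"angular":[0,0,0],"fingers":255},{"dp":[-2,-0.3,0],"angular":[0,0,0],"fingers":255},{"dp":[-2,-0.3,0],"angular":[0,0,0],"fingers":255}]'; python3 go.py '[566.2,-29.4,34]'
```

```text
t 27.35 pos [ 601.3 -348.    91. ] rot [-3.1395e+00 -2.3000e-03 -1.2810e+00] q [-0.53  0.57  1.56 -0.    1.    0.75] F [-0.5 -0.3 -2.3] op 0.586
ang [-0.0021 -0.0023  0.    ]
[566.2,-29.4,90] dp [-315.4  -57.4    0.4]
clock: 28.35
eef_pos: [563.5, -27.9, 88.0]
tcp_rot: [3.14, 0.001, -1.279]
contact_force: [-0.6, -0.9, -2.1]
opening: 0.583
clock: 28.68
eef_pos: [565.2, -30.2, 88.6]
tcp_rot: [3.141, -0.0, -1.282]
contact_force: [0.0, 0.7, -1.1]
opening: 0.582
t 28.68 pos [565.2 -30.2  88.6] rot [ 3.1413e+00 -2.0000e-04 -1.2819e+00] q [-0.06  0.4   1.86 -0.    0.88  1.23] F [ 0.   0.7 -1.1] op 0.582
ang [ 0.0002 -0.0002 -0.0009]
[566.2,-29.4,34] dp [-0.5 -1.2 54.6]
```

```bash
python3 -m inch '[{"dp":[-0.5,-1,4],"angular":[0,0,0],"fingers":255},{"dp":[-0.5,-1,12],"angular":[0,0,0],"fingers":255},{"dp":[-0.5,-1,24],"angular":[0,0,0],"fingers":255},{"dp":[-0.5,-1,36],"angular":[0,0,0],"fingers":255},{"dp":[-0.5,-1,46],"angular":[0,0,0],"fingers":255},{"dp":[-0.5,-1,52],"angular":[0,0,0],"fingers":255},{"dp":[-0.5,-1,54],"angular":[0,0,0],"fingers":255},{"dp":[-0.5,-1,54],"angular":[0,0,0],"fingers":255},{"dp":[-0.5,-1,54],"angular":[0,0,0],"fingers":255}]'; python3 go.py '[566.2,-29.4,32]'
python3 - <<'E'
from h import *
im,d=vision.grab_frame("side")
x0,y0,f=260,200,6
b=cv2.resize(im[y0:y0+95,x0:x0+120],None,fx=f,fy=f,interpolation=cv2.INTER_CUBIC)
for c,z,r in [((565.1,-28.5),5,31),((565.1,-28.5),9,26)]:
    p=(circ("side",c,z,r)-(x0,y0)+.5)*f-.5; cv2.polylines(b,[np.round(p*16).astype(int)],True,(255,0,255),1,cv2.LINE_AA,4)
cv2.imwrite("pics/s11.png",b)
E
```

```text
clock: 29.43
eef_pos: [566.1, -28.4, 34.8]
tcp_rot: [3.142, 0.0, -1.281]
contact_force: [-0.3, -0.2, -1.4]
opening: 0.584
t 29.43 pos [566.1 -28.4  34.8] rot [ 3.1415  0.     -1.2809] q [-0.05  0.48  1.89 -0.    0.77  1.23] F [-0.3 -0.2 -1.4] op 0.584
ang [0.0001 0.     0.0001]
[566.2,-29.4,32] dp [1.  0.2 2.8]
```

View pics/s11.png

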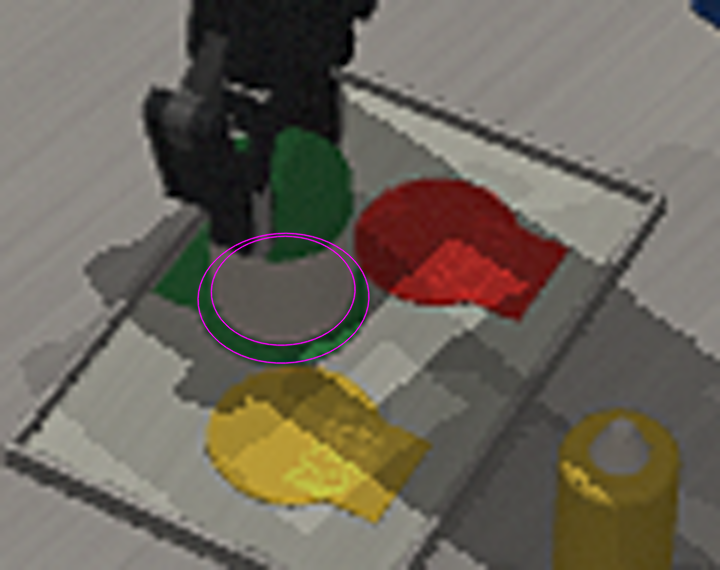

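The tub's foot outline matches the prediction at crop (283,290). I'll lower to contact.

```bash
python3 -m inch '[{"dp":[0.7,0,1],"angular":[0,0,0],"fingers":255},{"dp":[0.7,0,2.5],"angular":[0,0,0],"fingers":255},{"dp":[0.7,0,3],"angular":[0,0,0],"fingers":255},{"dp":[0.7,0,3],"angular":[0,0,0],"fingers":255}]'; python3 -m inch '[{"dp":[0,0,0.8],"angular":[0,0,0],"fingers":255},{"dp":[0,0,0.8],"angular":[0,0,0],"fingers":255}]';python3 -m inch '[{"dp":[0,0,0.7],"angular":[0,0,0],"fingers":255},{"dp":[0,0,0.7],"angular":[0,0,0],"fingers":255}]'
```

```text
clock: 29.82
eef_pos: [566.2, -29.1, 31.8]
tcp_rot: [-3.141, -0.0, -1.281]
contact_force: [0.2, -0.3, -2.3]
opening: 0.583
clock: 29.98
eef_pos: [566.2, -29.1, 31.0]
tcp_rot: [3.142, 0.0, -1.281]
contact_force: [-0.1, -0.3, -1.9]
opening: 0.586
clock: 30.15
eef_pos: [566.2, -29.1, 30.2]
tcp_rot: [3.142, 0.0, -1.281]
contact_force: [0.5, 0.7, -1.5]
opening: 0.585
```

```bash
python3 -m inch '[{"dp":[0,0,0.7],"angular":[0,0,0],"fingers":255},{"dp":[0,0,0.7],"angular":[0,0,0],"fingers":255}]'
```

```text
clock: 30.32
eef_pos: [566.3, -29.2, 30.1]
tcp_rot: [-3.142, -0.0, -1.281]
contact_force: [-1.4, -0.7, 4.4]
opening: 0.581
```

Contact. I'll release, lift up, and move off to the tray side so the camera can see.

```bash
python3 -m inch '[{"dp":[0,0,-0.2],"angular":[0,0,0],"fingers":0},{"dp":[0,0,-0.2],"angular":[0,0,0],"fingers":0},{"dp":[0,0,-0.2],"angular":[0,0,0],"fingers":0},{"dp":[0,0,-0.2],"angular":[0,0,0],"fingers":0},{"dp":[0,0,-0.2],"angular":[0,0,0],"fingers":0},{"dp":[0,0,-10],"angular":[0,0,0],"fingers":0},{"dp":[0,0,-30],"angular":[0,0,0],"fingers":0},{"dp":[0,0,-60],"angular":[0,0,0],"fingers":0},{"dp":[0,0,-100],"angular":[0,0,0],"fingers":0},{"dp":[0,0,-140],"angular":[0,0,0],"fingers":0},{"dp":[0,0,-175],"angular":[0,0,0],"fingers":0},{"dp":[0,0,-180],"angular":[0,0,0],"fingers":0}]'; python3 go.py '[389,300,210]' '[389.3,329.4,210]'
```

```text
clock: 31.32
eef_pos: [569.6, -29.3, 217.1]
tcp_rot: [-3.132, -0.003, -1.281]
contact_force: [1.4, -1.0, 0.1]
opening: 1.003
t 31.32 pos [569.6 -29.3 217.1] rot [-3.132  -0.0034 -1.281 ] q [-0.05  0.25  1.75  0.    1.13  1.23] F [ 1.4 -1.   0.1] op 1.003
ang [-0.0096 -0.0034  0.    ]
[389,300,210] dp [-367.2   79.1    5.1]
[389.3,329.4,210] dp [-395.3   70.4    5.1]
```

```bash
python3 -m inch '[{"dp":[-15,3,0],"angular":[0,0,0],"fingers":0},{"dp":[-50,8,0],"angular":[0,0,0],"fingers":0},{"dp":[-90,15,0],"angular":[0,0,0],"fingers":0},{"dp":[-130,22,0],"angular":[0,0,0],"fingers":0},{"dp":[-170,29,0],"angular":[0,0,0],"fingers":0},{"dp":[-210,36,0],"angular":[0,0,0],"fingers":0},{"dp":[-250,43,0],"angular":[0,0,0],"fingers":0},{"dp":[-290,49,0],"angular":[0,0,0],"fingers":0},{"dp":[-330,56,0],"angular":[0,0,0],"fingers":0},{"dp":[-365,62,0],"angular":[0,0,0],"fingers":0},{"dp":[-388,66,0],"angular":[0,0,0],"fingers":0},{"dp":[-394,67,0],"angular":[0,0,0],"fingers":0}]' ; python3 -m inch '[{"dp":[0,0,0],"angular":[0,0,0],"fingers":0},{"dp":[0,0,0],"angular":[0,0,0],"fingers":0},{"dp":[0,0,0],"angular":[0,0,0],"fingers":0},{"dp":[0,0,0],"angular":[0,0,0],"fingers":0}]'; python3 go.py '[389.3,329.5,81]'
python3 - <<'E'
from h import *
im,d=vision.grab_frame("side"); crop(im,100,180,260,220,3,"pics/s12.png"); np.savez("pics/side12.npz",im=im,d=d)
im2,d2=vision.grab_frame("top"); np.savez("pics/top12.npz",im=im2,d=d2)
cs=[((565.1,-28.5),65,26),((565.1,-28.5),5,26),((565.1,-28.5),5,31)]
out=[]
for n,i,(x0,y0,w,h),f in (("top",im2,(280,185,80,75),5),("side",im,(270,205,80,75),5)):
    b=cv2.resize(i[y0:y0+h,x0:x0+w],None,fx=f,fy=f,interpolation=cv2.INTER_CUBIC)
    for c,z,r in cs:
        p=(circ(n,c,z,r)-(x0,y0)+.5)*f-.5; cv2.polylines(b,[np.round(p*16).astype(int)],True,(255,0,255),1,cv2.LINE_AA,4)
    out.append(b)
cv2.imwrite("pics/o12.png",np.hstack(out))
E
```

```text
clock: 32.32
eef_pos: [386.4, 331.8, 208.5]
tcp_rot: [3.139, 0.0, -1.278]
contact_force: [-0.2, -0.8, 0.3]
opening: 1.0
clock: 32.65
eef_pos: [389.8, 328.1, 209.3]
tcp_rot: [3.141, -0.0, -1.282]
contact_force: [0.3, 0.6, -0.2]
opening: 1.001
t 32.65 pos [389.8 328.1 209.3] rot [ 3.1411e+00 -5.0000e-04 -1.2825e+00] q [ 0.7   0.17  1.87 -0.    1.1   1.98] F [ 0.3  0.6 -0.2] op 1.001
ang [ 0.0005 -0.0005 -0.0015]
[389.3,329.5,81] dp [ -1.5  -0.  128.3]
```

View pics/s12.png

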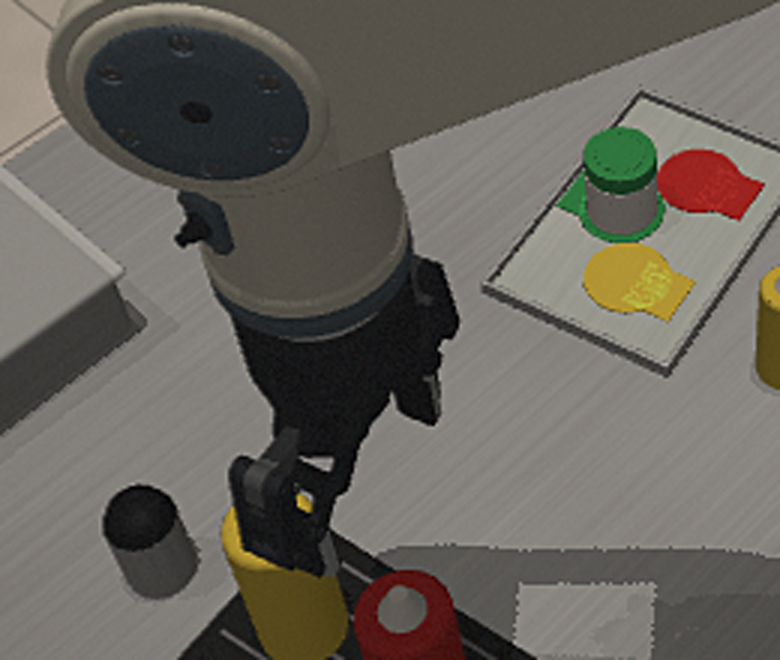

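View pics/o12.png

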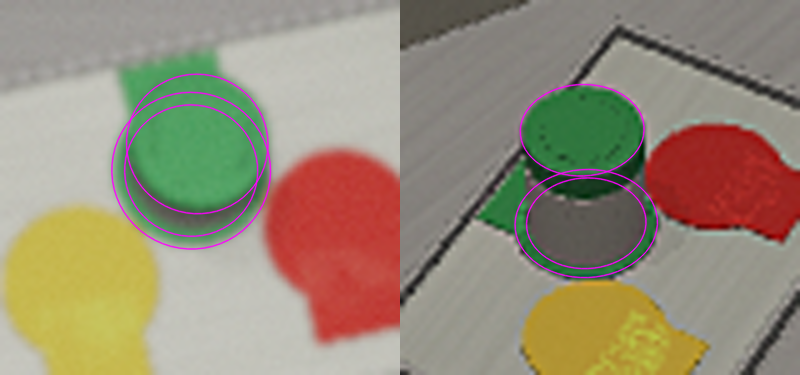

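The fresh tub is centred on the green spot with an even ring in both views, and both bottles are upright. I'll descend on red and grip.

```bash
python3 -m inch '[{"dp":[-1,0,5],"angular":[0,0,0],"fingers":0},{"dp":[-1,0,20],"angular":[0,0,0],"fingers":0},{"dp":[-1,0,40],"angular":[0,0,0],"fingers":0},{"dp":[-1,0,60],"angular":[0,0,0],"fingers":0},{"dp":[-1,0,80],"angular":[0,0,0],"fingers":0},{"dp":[-1,0,98],"angular":[0,0,0],"fingers":0},{"dp":[-1,0,114],"angular":[0,0,0],"fingers":0},{"dp":[-1,0,124],"angular":[0,0,0],"fingers":0},{"dp":[-1,0,128],"angular":[0,0,0],"fingers":0},{"dp":[-1,0,128],"angular":[0,0,0],"fingers":0},{"dp":[-1,0,128],"angular":[0,0,0],"fingers":0}]'; python3 go.py '[389.3,329.5,81]'
```

```text
clock: 33.67
eef_pos: [389.5, 330.4, 82.0]
tcp_rot: [-3.141, 0.0, -1.281]
contact_force: [0.4, 0.4, 1.0]
opening: 0.999
t 33.67 pos [389.5 330.4  82. ] rot [-3.1412e+00  2.0000e-04 -1.2812e+00] q [0.7  0.34 1.98 0.   0.82 1.98] F [0.4 0.4 1. ] op 0.999
ang [-0.0004  0.0002 -0.0002]
[389.3,329.5,81] dp [0.8 0.4 1. ]
```

```bash
python3 -m inch '[{"dp":[0.7,0.4,1],"angular":[0,0,0],"fingers":255},{"dp":[0.7,0.4,1],"angular":[0,0,0],"fingers":255},{"dp":[0.7,0.4,1],"angular":[0,0,0],"fingers":255},{"dp":[0.7,0.4,1],"angular":[0,0,0],"fingers":255},{"dp":[0.7,0.4,1],"angular":[0,0,0],"fingers":255},{"dp":[0.7,0.4,1],"angular":[0,0,0],"fingers":255},{"dp":[0.7,0.4,1],"angular":[0,0,0],"fingers":255},{"dp":[0.7,0.4,1],"angular":[0,0,0],"fingers":255}]' 40; python3 go.py; python3 -m inch '[{"dp":[0,0,-3],"angular":[0,0,0],"fingers":255},{"dp":[0,0,-10],"angular":[0,0,0],"fingers":255},{"dp":[0,0,-22],"angular":[0,0,0],"fingers":255},{"dp":[0,0,-36],"angular":[0,0,0],"fingers":255},{"dp":[0,0,-50],"angular":[0,0,0],"fingers":255},{"dp":[0,0,-64],"angular":[0,0,0],"fingers":255},{"dp":[0,0,-76],"angular":[0,0,0],"fingers":255},{"dp":[0,0,-85],"angular":[0,0,0],"fingers":255},{"dp":[0,0,-90],"angular":[0,0,0],"fingers":255},{"dp":[0,0,-90],"angular":[0,0,0],"fingers":255}]'; python3 go.py '[542.7,-87,173]'
```

```text
clock: 34.33
eef_pos: [389.7, 329.9, 81.7]
tcp_rot: [-3.14, 0.001, -1.281]
contact_force: [-0.2, -1.8, 7.5]
opening: 0.608
t 34.33 pos [389.7 329.9  81.7] rot [-3.1398e+00  5.0000e-04 -1.2808e+00] q [ 0.7   0.34  1.98 -0.    0.82  1.98] F [-0.2 -1.8  7.5] op 0.608
ang [-0.0018  0.0005  0.0002]
clock: 35.17
eef_pos: [389.3, 329.8, 171.6]
tcp_rot: [-3.14, 0.001, -1.281]
contact_force: [-0.1, 0.4, -3.4]
opening: 0.608
t 35.17 pos [389.3 329.8 171.6] rot [-3.1402e+00  7.0000e-04 -1.2810e+00] q [0.7  0.21 1.91 0.   1.01 1.98] F [-0.1  0.4 -3.4] op 0.608
ang [-0.0014  0.0007  0.    ]
[542.7,-87,173] dp [443.3 -27.9  -1.6]
```

```bash
python3 -m inch '[{"dp":[5,0,0],"angular":[0,0,0],"fingers":255},{"dp":[18,-1,0],"angular":[0,0,0],"fingers":255},{"dp":[40,-2,0],"angular":[0,0,0],"fingers":255},{"dp":[72,-4,0],"angular":[0,0,0],"fingers":255},{"dp":[110,-7,0],"angular":[0,0,0],"fingers":255},{"dp":[150,-9,0],"angular":[0,0,0],"fingers":255},{"dp":[190,-12,0],"angular":[0,0,0],"fingers":255},{"dp":[230,-14,0],"angular":[0,0,0],"fingers":255},{"dp":[270,-17,0],"angular":[0,0,0],"fingers":255},{"dp":[308,-19,0],"angular":[0,0,0],"fingers":255},{"dp":[345,-22,0],"angular":[0,0,0],"fingers":255},{"dp":[378,-24,0],"angular":[0,0,0],"fingers":255}]';python3 -m inch '[{"dp":[25,-2,0],"angular":[0,0,0],"fingers":255},{"dp":[43,-3,0],"angular":[0,0,0],"fingers":255},{"dp":[55,-4,0],"angular":[0,0,0],"fingers":255},{"dp":[62,-4,0],"angular":[0,0,0],"fingers":255},{"dp":[64,-4,0],"angular":[0,0,0],"fingers":255},{"dp":[64,-4,0],"angular":[0,0,0],"fingers":255},{"dp":[64,-4,0],"angular":[0,0,0],"fingers":255},{"dp":[64,-4,0],"angular":[0,0,0],"fingers":255}]'; python3 go.py '[542.7,-87,88]'
```

```text
clock: 36.17
eef_pos: [519.6, -29.3, 169.8]
tcp_rot: [3.14, -0.0, -1.282]
contact_force: [0.8, 0.7, -4.3]
opening: 0.603
clock: 36.83
eef_pos: [541.7, -85.1, 170.5]
tcp_rot: [3.141, 0.0, -1.28]
contact_force: [1.2, 0.0, -4.4]
opening: 0.609
t 36.83 pos [541.7 -85.1 170.5] rot [ 3.1413e+00  4.0000e-04 -1.2799e+00] q [-0.16  0.27  1.83  0.    1.03  1.12] F [ 1.2  0.  -4.4] op 0.609
ang [0.0003 0.0004 0.0011]
[542.7,-87,88] dp [ 2.1 -0.4 82.5]
```

```bash
python3 -m inch '[{"dp":[1,0,5],"angular":[0,0,0],"fingers":255},{"dp":[1.5,0,16],"angular":[0,0,0],"fingers":255},{"dp":[1.5,0,30],"angular":[0,0,0],"fingers":255},{"dp":[1.5,0,44],"angular":[0,0,0],"fingers":255},{"dp":[1.5,0,57],"angular":[0,0,0],"fingers":255},{"dp":[1.5,0,68],"angular":[0,0,0],"fingers":255},{"dp":[1.5,0,76],"angular":[0,0,0],"fingers":255},{"dp":[1.5,0,80],"angular":[0,0,0],"fingers":255},{"dp":[1.5,0,82],"angular":[0,0,0],"fingers":255},{"dp":[1.5,0,82],"angular":[0,0,0],"fingers":255},{"dp":[1.5,0,82],"angular":[0,0,0],"fingers":255}]'; python3 go.py '[542.7,-87,88]'
cat > ovs.py <<'E'
import sys
from h import *
# usage: fn x y zfoot  pads
fn=sys.argv[1]; cs=eval(sys.argv[2]); n=sys.argv[3] if len(sys.argv)>3 else "side"
box=eval(sys.argv[4]) if len(sys.argv)>4 else (260,180,130,100)
im,d=vision.grab_frame(n); x0,y0,w,h=box; f=6
b=cv2.resize(im[y0:y0+h,x0:x0+w],None,fx=f,fy=f,interpolation=cv2.INTER_CUBIC)
for c,z,r in cs:
    p=(circ(n,c,z,r)-(x0,y0)+.5)*f-.5; cv2.polylines(b,[np.round(p*16).astype(int)],True,(255,0,255),1,cv2.LINE_AA,4)
cv2.imwrite(fn,b); np.savez(fn.replace(".png",".npz"),im=im,d=d)
E
python3 ovs.py pics/s13.png '[((541.6,-86.8),5,31),((541.6,-86.8),9,27)]'
```

```text
clock: 37.75
eef_pos: [542.9, -87.6, 89.0]
tcp_rot: [-3.141, -0.0, -1.281]
contact_force: [-0.6, 0.0, -3.6]
opening: 0.603
t 37.75 pos [542.9 -87.6  89. ] rot [-3.1409e+00 -3.0000e-04 -1.2810e+00] q [-0.16  0.38  1.9   0.    0.86  1.12] F [-0.6  0.  -3.6] op 0.603
ang [-0.0007 -0.0003 -0.    ]
[542.7,-87,88] dp [-0.6  0.   1. ]
```

View pics/s13.png

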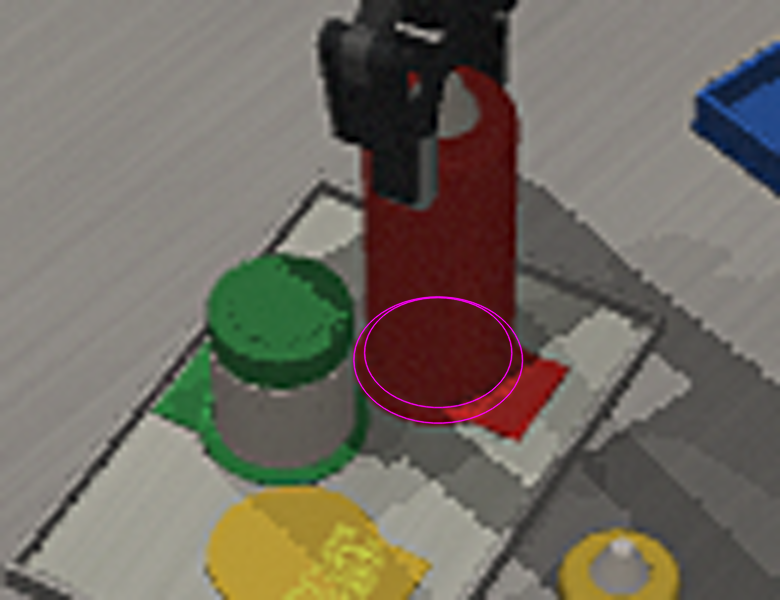

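Run:
```python
from h import *
im=np.load("pics/s13.npz")['im']; x0,y0,w,h,f=312,215,44,42,16
b=cv2.resize(im[y0:y0+h,x0:x0+w],None,fx=f,fy=f,interpolation=cv2.INTER_CUBIC); b=np.clip(b.astype(float)*1.8,0,255).astype(np.uint8)
for c,z,r in [((541.6,-86.8),5,31),((541.6,-86.8),9.5,27),((541.6,-86.8),50,27)]:
    p=(circ("side",c,z,r)-(x0,y0)+.5)*f-.5; cv2.polylines(b,[np.round(p*16).astype(int)],True,(255,0,255),1,cv2.LINE_AA,4)
cv2.imwrite("pics/z13.png",b[:600])
```

```text
(no output)
```

View pics/z13.png

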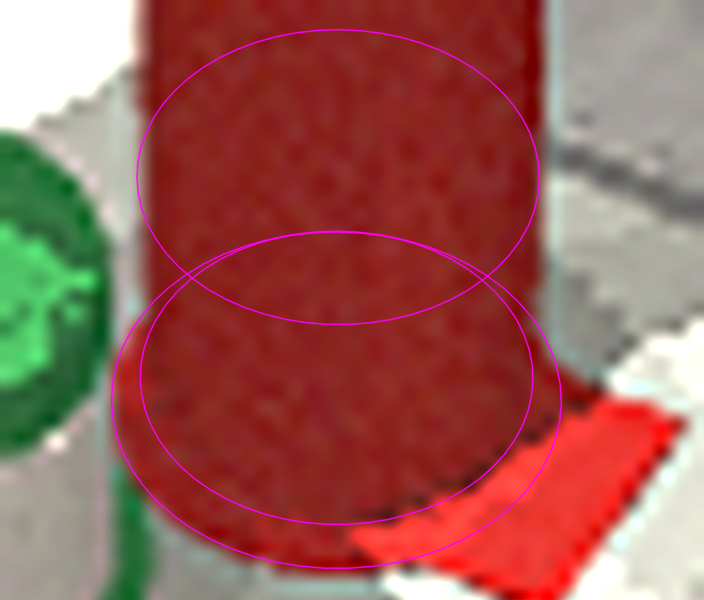

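In the side view the bottle sits about 0.7 mm right of the spot's centre. I'll correct slightly while lowering to contact.

```bash
python3 -m inch '[{"dp":[-0.4,-0.5,1],"angular":[0,0,0],"fingers":255},{"dp":[-0.4,-0.5,2.5],"angular":[0,0,0],"fingers":255},{"dp":[-0.4,-0.5,3.5],"angular":[0,0,0],"fingers":255},{"dp":[-0.4,-0.5,3.5],"angular":[0,0,0],"fingers":255}]'; python3 -m inch '[{"dp":[0,0,0.8],"angular":[0,0,0],"fingers":255},{"dp":[0,0,0.8],"angular":[0,0,0],"fingers":255}]';python3 -m inch '[{"dp":[0,0,0.7],"angular":[0,0,0],"fingers":255},{"dp":[0,0,0.7],"angular":[0,0,0],"fingers":255}]'
```

```text
clock: 38.13
eef_pos: [542.8, -87.0, 85.0]
tcp_rot: [3.142, 0.0, -1.281]
contact_force: [-0.4, -0.3, -4.4]
opening: 0.606
clock: 38.3
eef_pos: [542.8, -87.0, 84.2]
tcp_rot: [3.141, 0.0, -1.281]
contact_force: [0.0, -1.0, -4.0]
opening: 0.609
clock: 38.47
eef_pos: [543.2, -87.0, 83.9]
tcp_rot: [-3.141, -0.0, -1.281]
contact_force: [-0.5, -0.1, 0.5]
opening: 0.609
```

```bash
python3 -m inch '[{"dp":[0,0,0],"angular":[0,0,0],"fingers":0},{"dp":[0,0,0],"angular":[0,0,0],"fingers":0},{"dp":[0,0,0],"angular":[0,0,0],"fingers":0},{"dp":[0,0,0],"angular":[0,0,0],"fingers":0},{"dp":[0,0,0],"angular":[0,0,0],"fingers":0},{"dp":[0,0,-10],"angular":[0,0,0],"fingers":0},{"dp":[0,0,-30],"angular":[0,0,0],"fingers":0},{"dp":[0,0,-60],"angular":[0,0,0],"fingers":0},{"dp":[0,0,-95],"angular":[0,0,0],"fingers":0},{"dp":[0,0,-120],"angular":[0,0,0],"fingers":0},{"dp":[0,0,-126],"angular":[0,0,0],"fingers":0},{"dp":[0,0,-126],"angular":[0,0,0],"fingers":0}]'; python3 go.py '[485,343.4,210]'
```

```text
clock: 39.47
eef_pos: [544.4, -87.2, 212.5]
tcp_rot: [-3.137, -0.002, -1.281]
contact_force: [0.6, -0.5, -0.2]
opening: 0.998
t 39.47 pos [544.4 -87.2 212.5] rot [-3.1372e+00 -2.1000e-03 -1.2809e+00] q [-0.16  0.23  1.79  0.    1.12  1.12] F [ 0.6 -0.5 -0.2] op 0.998
ang [-0.0044 -0.0021  0.0001]
[485,343.4,210] dp [-429.6  -66.2    1.9]
```

```bash
python3 -m inch '[{"dp":[-15,-2,0],"angular":[0,0,0],"fingers":0},{"dp":[-50,-8,0],"angular":[0,0,0],"fingers":0},{"dp":[-90,-14,0],"angular":[0,0,0],"fingers":0},{"dp":[-130,-20,0],"angular":[0,0,0],"fingers":0},{"dp":[-170,-26,0],"angular":[0,0,0],"fingers":0},{"dp":[-210,-32,0],"angular":[0,0,0],"fingers":0},{"dp":[-250,-39,0],"angular":[0,0,0],"fingers":0},{"dp":[-290,-45,0],"angular":[0,0,0],"fingers":0},{"dp":[-330,-51,0],"angular":[0,0,0],"fingers":0},{"dp":[-370,-57,0],"angular":[0,0,0],"fingers":0},{"dp":[-405,-63,0],"angular":[0,0,0],"fingers":0},{"dp":[-427,-67,0],"angular":[0,0,0],"fingers":0}]' ; python3 -m inch '[{"dp":[-2,-1,0],"angular":[0,0,0],"fingers":0},{"dp":[-2,-1,0],"angular":[0,0,0],"fingers":0},{"dp":[-2,-1,0],"angular":[0,0,0],"fingers":0},{"dp":[-2,-1,0],"angular":[0,0,0],"fingers":0}]'; python3 go.py '[484.6,343.4,79]'; python3 ovs.py pics/t14.png '[((541.6,-86.8),5,31),((541.6,-86.8),5,27),((541.6,-86.8),127,27)]' top '(270,180,125,100)'; python3 ovs.py pics/s14.png '[((541.6,-86.8),5,31),((541.6,-86.8),5,27),((541.6,-86.8),127,27)]' side
```

```text
clock: 40.47
eef_pos: [483.4, 344.3, 208.0]
tcp_rot: [3.14, 0.0, -1.279]
contact_force: [0.9, 0.2, 0.5]
opening: 1.001
clock: 40.8
eef_pos: [485.3, 342.1, 208.9]
tcp_rot: [3.14, -0.001, -1.282]
contact_force: [0.4, -0.2, 0.1]
opening: 0.997
t 40.8 pos [485.3 342.1 208.9] rot [ 3.1403e+00 -8.0000e-04 -1.2819e+00] q [ 0.61  0.3   1.7  -0.    1.14  1.89] F [ 0.4 -0.2  0.1] op 0.997
ang [ 0.0013 -0.0008 -0.0009]
[484.6,343.4,79] dp [-1.600e+00  1.000e-01  1.299e+02]
```

View pics/t14.png

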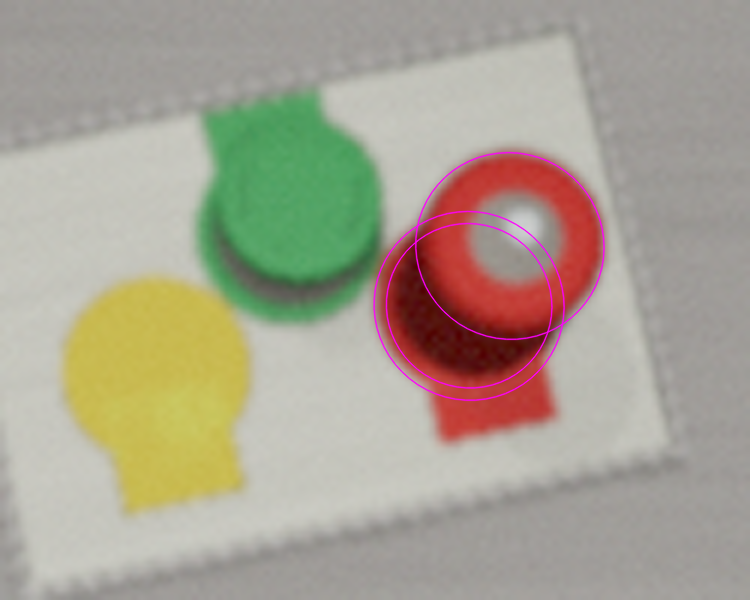

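View pics/s14.png

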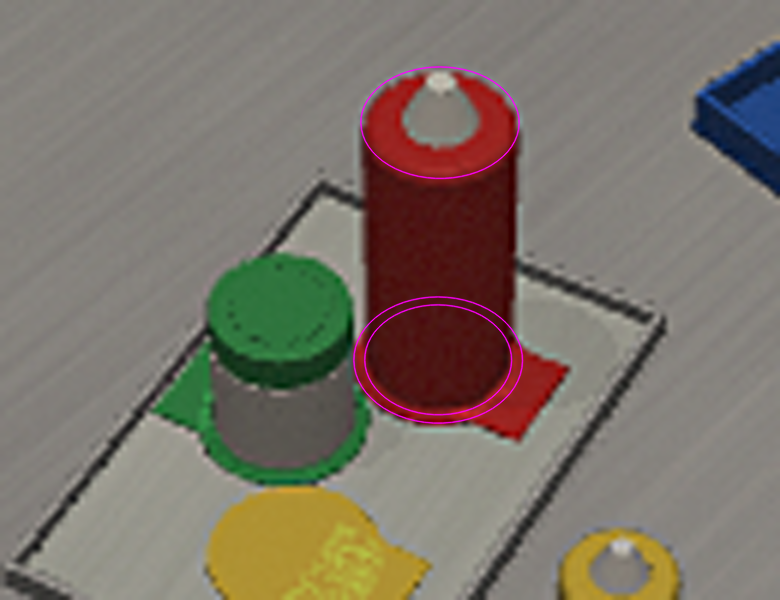

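Red is centred, with an even ring in both views. Now yellow.

```bash
python3 -m inch '[{"dp":[-1,0,5],"angular":[0,0,0],"fingers":0},{"dp":[-1,0,20],"angular":[0,0,0],"fingers":0},{"dp":[-1,0,40],"angular":[0,0,0],"fingers":0},{"dp":[-1,0,60],"angular":[0,0,0],"fingers":0},{"dp":[-1,0,80],"angular":[0,0,0],"fingers":0},{"dp":[-1,0,98],"angular":[0,0,0],"fingers":0},{"dp":[-1,0,114],"angular":[0,0,0],"fingers":0},{"dp":[-1,0,124],"angular":[0,0,0],"fingers":0},{"dp":[-1,0,129],"angular":[0,0,0],"fingers":0},{"dp":[-1,0,129],"angular":[0,0,0],"fingers":0},{"dp":[-1,0,129],"angular":[0,0,0],"fingers":0}]'; python3 go.py '[484.8,343.4,79.5]'
```

```text
clock: 41.82
eef_pos: [485.5, 344.5, 81.0]
tcp_rot: [-3.141, 0.0, -1.281]
contact_force: [0.5, 1.0, 0.1]
opening: 1.0
t 41.82 pos [485.5 344.5  81. ] rot [-3.1412e+00  2.0000e-04 -1.2813e+00] q [0.61 0.45 1.8  0.   0.89 1.9 ] F [0.5 1.  0.1] op 1.0
ang [-0.0004  0.0002 -0.0003]
[484.8,343.4,79.5] dp [0.9 1.  1.5]
```

```bash
python3 -m inch '[{"dp":[0.9,0.8,1.5],"angular":[0,0,0],"fingers":255},{"dp":[0.9,0.8,1.5],"angular":[0,0,0],"fingers":255},{"dp":[0.9,0.8,1.5],"angular":[0,0,0],"fingers":255},{"dp":[0.9,0.8,1.5],"angular":[0,0,0],"fingers":255},{"dp":[0.9,0.8,1.5],"angular":[0,0,0],"fingers":255},{"dp":[0.9,0.8,1.5],"angular":[0,0,0],"fingers":255},{"dp":[0.9,0.8,1.5],"angular":[0,0,0],"fingers":255},{"dp":[0.9,0.8,1.5],"angular":[0,0,0],"fingers":255}]' 40; python3 go.py; python3 -m inch '[{"dp":[0,0,-3],"angular":[0,0,0],"fingers":255},{"dp":[0,0,-10],"angular":[0,0,0],"fingers":255},{"dp":[0,0,-22],"angular":[0,0,0],"fingers":255},{"dp":[0,0,-36],"angular":[0,0,0],"fingers":255},{"dp":[0,0,-50],"angular":[0,0,0],"fingers":255},{"dp":[0,0,-64],"angular":[0,0,0],"fingers":255},{"dp":[0,0,-76],"angular":[0,0,0],"fingers":255},{"dp":[0,0,-85],"angular":[0,0,0],"fingers":255},{"dp":[0,0,-90],"angular":[0,0,0],"fingers":255},{"dp":[0,0,-90],"angular":[0,0,0],"fingers":255}]'; python3 go.py '[521,15.2,170]'
```

```text
clock: 42.48
eef_pos: [485.3, 343.7, 80.2]
tcp_rot: [-3.14, 0.0, -1.281]
contact_force: [0.3, -1.3, 6.5]
opening: 0.609
t 42.48 pos [485.3 343.7  80.2] rot [-3.1400e+00  4.0000e-04 -1.2809e+00] q [ 0.61  0.45  1.8  -0.    0.89  1.89] F [ 0.3 -1.3  6.5] op 0.609
ang [-0.0016  0.0004  0.0001]
clock: 43.32
eef_pos: [485.2, 343.8, 170.5]
tcp_rot: [-3.14, 0.001, -1.281]
contact_force: [-0.3, -0.1, -1.6]
opening: 0.605
t 43.32 pos [485.2 343.8 170.5] rot [-3.1397e+00  7.0000e-04 -1.2810e+00] q [0.61 0.34 1.74 0.   1.06 1.89] F [-0.3 -0.1 -1.6] op 0.605
ang [-0.0019  0.0007  0.    ]
[521,15.2,170] dp [3.251e+02 5.960e+01 1.000e-01]
```

```bash
python3 -m inch '[{"dp":[5,1,0],"angular":[0,0,0],"fingers":255},{"dp":[18,3,0],"angular":[0,0,0],"fingers":255},{"dp":[40,7,0],"angular":[0,0,0],"fingers":255},{"dp":[70,13,0],"angular":[0,0,0],"fingers":255},{"dp":[105,19,0],"angular":[0,0,0],"fingers":255},{"dp":[143,26,0],"angular":[0,0,0],"fingers":255},{"dp":[181,33,0],"angular":[0,0,0],"fingers":255},{"dp":[219,40,0],"angular":[0,0,0],"fingers":255},{"dp":[254,47,0],"angular":[0,0,0],"fingers":255},{"dp":[284,52,0],"angular":[0,0,0],"fingers":255},{"dp":[308,57,0],"angular":[0,0,0],"fingers":255},{"dp":[321,59,0],"angular":[0,0,0],"fingers":255}]';python3 -m inch '[{"dp":[3.5,0.5,0],"angular":[0,0,0],"fingers":255},{"dp":[3.5,0.5,0],"angular":[0,0,0],"fingers":255},{"dp":[3.5,0.5,0],"angular":[0,0,0],"fingers":255},{"dp":[3.5,0.5,0],"angular":[0,0,0],"fingers":255}]'; python3 go.py '[521,15.2,87]'
```

```text
clock: 44.32
eef_pos: [518.7, 15.3, 168.3]
tcp_rot: [3.14, -0.0, -1.283]
contact_force: [0.5, 0.1, -2.1]
opening: 0.61
clock: 44.65
eef_pos: [520.0, 16.1, 168.8]
tcp_rot: [3.141, 0.0, -1.28]
contact_force: [0.5, -0.2, -2.6]
opening: 0.608
t 44.65 pos [520.   16.1 168.8] rot [ 3.1411e+00  4.0000e-04 -1.2805e+00] q [0.03 0.23 1.89 0.   1.02 1.31] F [ 0.5 -0.2 -2.6] op 0.608
ang [0.0005 0.0004 0.0005]
[521,15.2,87] dp [ 1.1 -0.7 81.8]
```

```bash
python3 -m inch '[{"dp":[0.5,0,5],"angular":[0,0,0],"fingers":255},{"dp":[0.8,-0.3,16],"angular":[0,0,0],"fingers":255},{"dp":[0.8,-0.3,30],"angular":[0,0,0],"fingers":255},{"dp":[0.8,-0.3,44],"angular":[0,0,0],"fingers":255},{"dp":[0.8,-0.3,57],"angular":[0,0,0],"fingers":255},{"dp":[0.8,-0.3,68],"angular":[0,0,0],"fingers":255},{"dp":[0.8,-0.3,76],"angular":[0,0,0],"fingers":255},{"dp":[0.8,-0.3,80],"angular":[0,0,0],"fingers":255},{"dp":[0.8,-0.3,81.5],"angular":[0,0,0],"fingers":255},{"dp":[0.8,-0.3,81.5],"angular":[0,0,0],"fingers":255},{"dp":[0.8,-0.3,81.5],"angular":[0,0,0],"fingers":255}]'; python3 go.py '[521,15.2,87]'
python3 - <<'E'
from h import *
im,d=vision.grab_frame("side"); x0,y0,w,h,f=283,245,50,50,13
b=cv2.resize(im[y0:y0+h,x0:x0+w],None,fx=f,fy=f,interpolation=cv2.INTER_CUBIC); b=np.clip(b.astype(float)*1.4,0,255).astype(np.uint8)
for c,z,r in [((519.8,15),5,31),((519.8,15),9.5,27),((519.8,15),50,27)]:
    p=(circ("side",c,z,r)-(x0,y0)+.5)*f-.5; cv2.polylines(b,[np.round(p*16).astype(int)],True,(255,0,255),1,cv2.LINE_AA,4)
cv2.imwrite("pics/z15.png",b[:600])
E
```

```text
clock: 45.57
eef_pos: [521.3, 14.8, 88.0]
tcp_rot: [-3.141, -0.0, -1.281]
contact_force: [-0.0, -0.7, -1.1]
opening: 0.609
t 45.57 pos [521.3  14.8  88. ] rot [-3.1408e+00 -2.0000e-04 -1.2809e+00] q [0.03 0.34 1.96 0.   0.84 1.31] F [-0.  -0.7 -1.1] op 0.609
ang [-0.0007 -0.0002  0.0001]
[521,15.2,87] dp [-0.5  0.2  1. ]
```

View pics/z15.png

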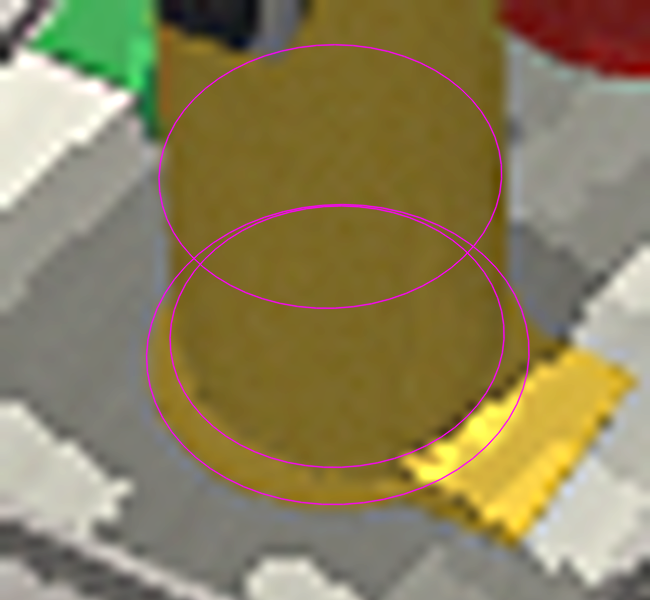

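The yellow bottle is about 0.6 mm to the right here, the same as red was. I'll apply the same small correction and lower.

```bash
python3 -m inch '[{"dp":[-0.4,-0.3,1],"angular":[0,0,0],"fingers":255},{"dp":[-0.4,-0.3,2.5],"angular":[0,0,0],"fingers":255},{"dp":[-0.4,-0.3,4],"angular":[0,0,0],"fingers":255},{"dp":[-0.4,-0.3,4],"angular":[0,0,0],"fingers":255}]'; python3 -m inch '[{"dp":[0,0,0.8],"angular":[0,0,0],"fingers":255},{"dp":[0,0,0.8],"angular":[0,0,0],"fingers":255}]';python3 -m inch '[{"dp":[0,0,0.7],"angular":[0,0,0],"fingers":255},{"dp":[0,0,0.7],"angular":[0,0,0],"fingers":255}]'
```

```text
clock: 45.95
eef_pos: [520.9, 15.2, 83.4]
tcp_rot: [3.141, 0.0, -1.281]
contact_force: [-0.2, -0.0, -1.6]
opening: 0.608
clock: 46.12
eef_pos: [521.0, 15.2, 82.7]
tcp_rot: [3.141, 0.0, -1.281]
contact_force: [-0.7, -0.9, -2.1]
opening: 0.609
clock: 46.28
eef_pos: [521.3, 15.3, 82.3]
tcp_rot: [-3.141, -0.0, -1.281]
contact_force: [-0.3, 0.8, 0.3]
opening: 0.611
```

```bash
python3 -m inch '[{"dp":[0,0,0],"angular":[0,0,0],"fingers":0},{"dp":[0,0,0],"angular":[0,0,0],"fingers":0},{"dp":[0,0,0],"angular":[0,0,0],"fingers":0},{"dp":[0,0,0],"angular":[0,0,0],"fingers":0},{"dp":[0,0,0],"angular":[0,0,0],"fingers":0},{"dp":[0,0,-10],"angular":[0,0,0],"fingers":0},{"dp":[0,0,-30],"angular":[0,0,0],"fingers":0},{"dp":[0,0,-60],"angular":[0,0,0],"fingers":0},{"dp":[0,0,-95],"angular":[0,0,0],"fingers":0},{"dp":[0,0,-120],"angular":[0,0,0],"fingers":0},{"dp":[0,0,-140],"angular":[0,0,0],"fingers":0},{"dp":[0,0,-145],"angular":[0,0,0],"fingers":0}]'; python3 go.py '[400,280,225]'
```

```text
clock: 47.28
eef_pos: [523.0, 15.3, 231.5]
tcp_rot: [-3.136, -0.002, -1.281]
contact_force: [1.0, -0.6, 0.5]
opening: 1.0
t 47.28 pos [523.   15.3 231.5] rot [-3.1358e+00 -1.6000e-03 -1.2810e+00] q [ 0.03  0.17  1.83 -0.    1.14  1.31] F [ 1.  -0.6  0.5] op 1.0
ang [-0.0058 -0.0016  0.    ]
[400,280,225] dp [-288.8   42.2    5.8]
```

```bash
python3 -m inch '[{"dp":[-10,2,0],"angular":[0,0,0],"fingers":0},{"dp":[-35,5,0],"angular":[0,0,0],"fingers":0},{"dp":[-65,10,0],"angular":[0,0,0],"fingers":0},{"dp":[-100,15,0],"angular":[0,0,0],"fingers":0},{"dp":[-135,20,0],"angular":[0,0,0],"fingers":0},{"dp":[-170,25,0],"angular":[0,0,0],"fingers":0},{"dp":[-205,30,0],"angular":[0,0,0],"fingers":0},{"dp":[-240,35,0],"angular":[0,0,0],"fingers":0},{"dp":[-265,39,0],"angular":[0,0,0],"fingers":0},{"dp":[-282,42,0],"angular":[0,0,0],"fingers":0},{"dp":[-288,42,0],"angular":[0,0,0],"fingers":0},{"dp":[-288,42,0],"angular":[0,0,0],"fingers":0}]'; python3 go.py; A='[((541.6,-86.8),5,31),((541.6,-86.8),127,27),((519.8,15),5,31),((519.8,15),5,27),((519.8,15),127,27)]'; python3 ovs.py pics/t16.png "$A" top '(270,180,125,100)'; python3 ovs.py pics/s16.png "$A" side '(270,195,125,100)'
python3 - <<'E'
import numpy as np,cv2
cv2.imwrite("pics/full_t.png",np.load("pics/t16.npz")['im']);cv2.imwrite("pics/full_s.png",np.load("pics/s16.npz")['im'])
E
```

```text
clock: 48.28
eef_pos: [397.1, 280.0, 225.8]
tcp_rot: [3.14, -0.0, -1.279]
contact_force: [-0.5, -0.3, -0.2]
opening: 0.997
t 48.28 pos [397.1 280.  225.8] rot [ 3.1395e+00 -5.0000e-04 -1.2787e+00] q [0.61 0.12 1.9  0.   1.13 1.89] F [-0.5 -0.3 -0.2] op 0.997
ang [ 0.0021 -0.0005  0.0023]
```

View pics/t16.png

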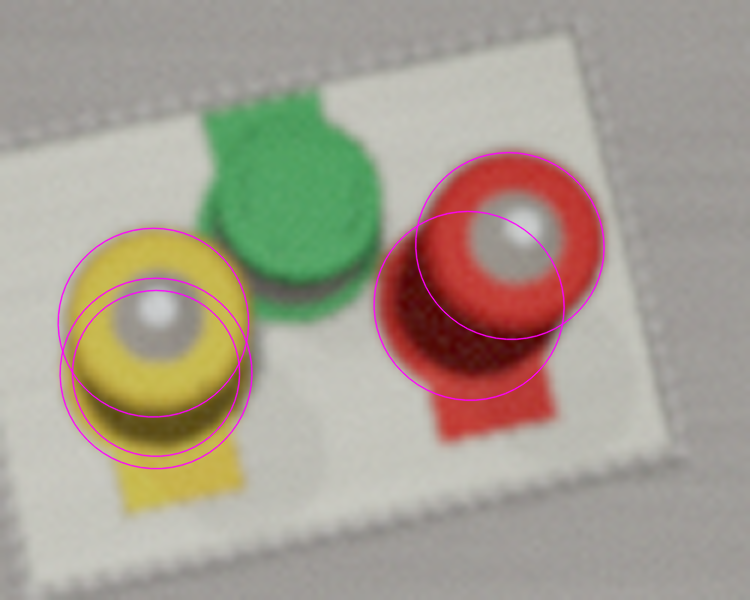

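View pics/s16.png

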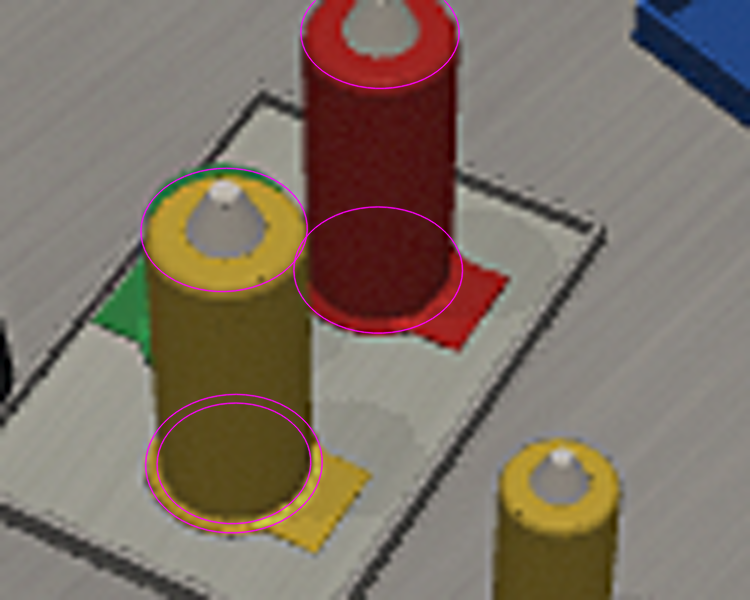

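View pics/full_t.png

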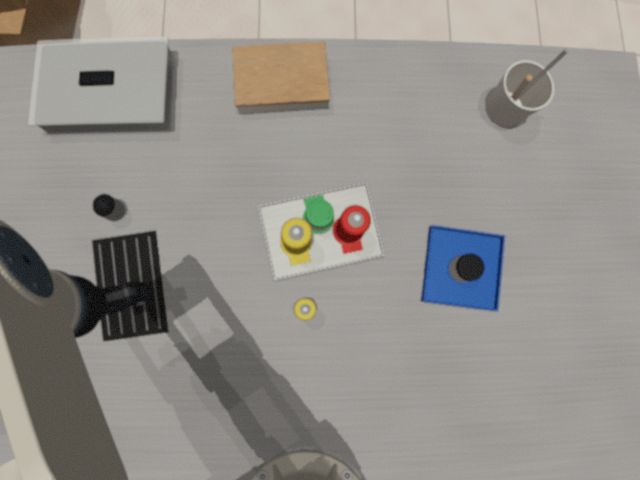

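View pics/full_s.png

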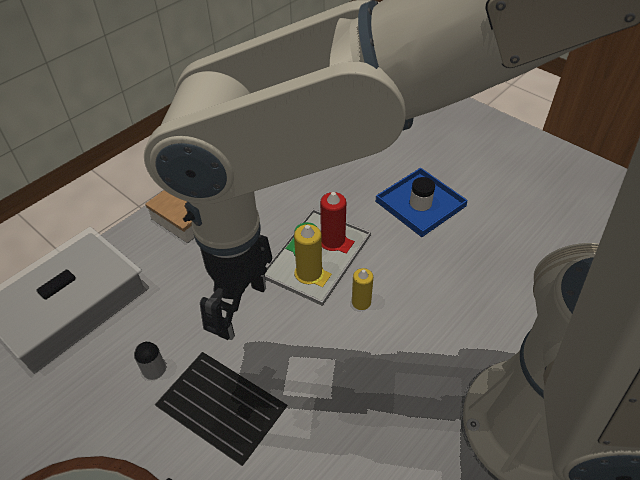

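Run:
```python
from h import *
for n in("t16","s16"):
    A=np.load(f"pics/{n}.npz"); X=cloud("top" if n[0]=="t" else "side",A['d'])
    for nm,c0 in (("Y",(519.8,15)),("R",(541.6,-86.8))):
        q=X[(np.hypot(X[...,0]-c0[0],X[...,1]-c0[1])<39)&(X[...,2]>116)&(X[...,2]<132)]
        print(n,nm,cv2.minEnclosingCircle(q[:,:2].astype(np.float32)))
```

```text
t16 Y ((521.61767578125, 13.832411766052246), 26.80733871459961)
t16 R ((544.3796997070312, -87.9205093383789), 26.87316131591797)
s16 Y ((519.791259765625, 15.209030151367188), 27.941247940063477)
s16 R ((541.3386840820312, -86.11092376708984), 28.010181427001953)
```

```bash
python3 -m inch '[{"dp":[0,0,0],"angular":[0,0,0],"fingers":0},{"dp":[0,0,0],"angular":[0,0,0],"fingers":0}]'; python3 -c "
from rig import sign_off; print(sign_off())"
```

```text
clock: 48.55
eef_pos: [398.9, 278.3, 226.9]
tcp_rot: [3.141, -0.0, -1.282]
contact_force: [0.1, -0.8, -0.2]
opening: 0.998
the job is handed in; nothing more can be done
None
```

I finished the job in the order asked and handed it in at about 48.6 s of the 141 s allowed. Both bottles went to the black mat, and the used-up tub went into the blue tray. The fresh tub then went on the green spot, then red and yellow on their own spots.

In the last pictures everything stands upright and the pepper pot looks unmoved. The gripper was open, about 225 mm up and touching nothing.

- **Bottles:** averaged over both cameras, each bottle is within about 1.5 mm of its spot's centre.
- **Fresh tub:** I judged it by eye, and the green ring around it looked even in both views to about 1 mm. I did not measure it again after the bottles went back, when yellow partly hid it from the side camera.
- **Disagreement:** the two cameras differ by 2–3 mm on absolute positions. For yellow, the top view shows it about 1–2 mm off centre, while the side view shows it centred.

No other check failed.

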